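Pack the travel painting box under and over its lift-out tray

TASK

Pack the open wooden painting box for a day outdoors: lay the smallest paint tube in the short bay on its floor and the medium tube in the long bay, then fit the empty lift-out tray over them so that it sits down fully on the box's rim. Only when the tray is in place, stand the small bottle in the tray's round well and lay the palette scraper along the tray's other, long half. The two big studio tubes and the tall oil bottle do not belong in this kit; leave them where they are.

Things in the scene. Friction and masses are not known exactly. Their poses are not given: they have to be found in the camera images.
- paint_box: Open wooden box, fixed, 200 (x) x 224 (y) x 68 mm, walls 8; leather handle on its -x side. Origin: centre of underside, z up. On its floor (12 mm up) ribs 7 mm high bound two tube bays 68 mm wide, both along the box's x: long bay 174 mm, centre x, y = (-5, +40) mm; short bay 140 mm, centre (-22, -40), with a small empty pocket beyond its end rib. Narrow side channels stay empty.
- lift_tray: Loose wood tray, 0.35 kg, 204 x 228 mm. Origin: underside centre, z up. Flange underside, 18 mm up, sits on the box rim: origin then 50 mm above the box's, y along its y, either way round, 7 mm play. Floor 8 mm up. Grip bar at centre along y: 12 thick, 138 long, 44-58 mm up, hand slot below. Well: 46 mm hole in 12 mm high block at (43, -50) mm. Long half 74 x 184, centre (-43, 0), rim 23 up.
- small_tube: The smallest metal paint tube, 38 x 118 mm and 29 mm high, 0.09 kg, rigid, lying flat. Origin: middle of its underside; its y runs along the tube to the cap, z up. Grip across the round body (its x) at the origin. Either end may face either way in the bay.
- medium_tube: The medium metal paint tube, 42 x 143 mm and 32 mm high, 0.13 kg, rigid, lying flat. Origin: middle of its underside; its y runs along the tube to the cap, z up. Grip across the round body (its x) at the origin. It is too long for the short bay.
- small_bottle: Small round brown bottle with a black cap, 31 mm across, 74 mm high, 0.06 kg, standing. Origin: centre of its underside; z up. Grip round the body, which is 31 mm wide up to 40 mm above the origin and narrows above that.
- palette_scraper: Paint scraper lying flat, 166 mm long, 19 mm high, 0.06 kg. Origin: middle of its underside; its y runs along it: handle (24 mm wide, 18 mm high) from -9 to +83 mm, thin blade 35 mm wide from -5 to -83 mm. Grip across the handle (its x) at y = +20 mm. Its handle may point either way along the tray's y.
- studio_tube_a: Look-alike: big studio paint tube, 58 x 188 mm and 43 mm high, lying flat; too long for either bay and too thick to go under the tray. Origin: middle of its underside; y along the tube. It stays where it is.
- studio_tube_b: Look-alike: big studio paint tube, 55 x 183 mm and 41 mm high, lying flat; too long for either bay and too thick to go under the tray. Origin: middle of its underside; y along the tube. It stays where it is.
- tall_bottle: Look-alike: tall bottle of painting oil, 67 mm across, 193 mm high, standing at the back; too wide for the tray's well. Origin: centre of its underside. It stays where it is.

How it is judged:
By the outcome, as a careful person would: the job done as asked, in the order asked, and still so for the second after the job is handed in, with the robot touching nothing.
It also fails if it takes over 136 s, if anything falls off the work surface, if the arm or the gripper's body presses on something with over 40 N, if the wrist force passes 120 N, or if a joint passes its speed limit or range.

ROBOT

A 6-joint arm with a two-finger parallel gripper is mounted at the origin on a cart in front of the work surface, level with it; the furniture and walls round the work are solid. World frame = base frame: x ahead of the robot, y to its left, z up, the work surface at z = 0. Lengths are in m, angles in degrees, forces in N, time in s.
With the tool pointing down it reaches from about 0.3 to 0.75 m from the base axis. Payload 8.5 kg.
Tool frame: the origin (TCP) lies midway between the tips of the shut fingers; the grasp point (between the pads) lies 19 mm behind it (ctrl.grip_point_offset is the distance from the TCP to the grasp point, in m); z points along the fingers, y is the direction in which the jaws open and shut (so a half turn about z gives the same grasp; the last joint's range is limited). The gripper opens to 85 mm and grips with 20 to 120 N. Pads are 22 mm wide; open, the fingers measure 114 mm over their backs; the gripper's body (76 mm by 85 mm) begins 54 mm behind the grasp point. The pads swing forward as they close: fully open they stand 13 mm farther back than shut.
Start: joints at [-77.252, 21.807, 74.336, -0, 83.858, -12.336], TCP at [0.233, -0.498, 0.231] pointing down, gripper open.
Joint ranges: [-178.18, 178.18], [-50.72, 133.34], [12.68, 142.11], [-81.47, 261.47], [9.98, 163.14], [-165.26, 165.26]. Speed limits (degrees/s): [136.94, 136.94, 180, 180, 180, 180].

INTERFACE

Orientations are given as [roll, pitch, yaw] about the fixed x, y, z axes, in that order (R = Rz(yaw) Ry(pitch) Rx(roll)).
In Python, from plant import ctrl, viewer, finder gives the robot as it stands.
- The arm moves only by the shell command python3 -m jog 'ROWS' [FORCE]. ROWS is JSON, a list of rows, each a list of 7 numbers: the turn, a rotation vector about the tool's x, y, z in degrees, then the shift along the tool's x, y, z in cm, then the closure in counts, from 0 (fully open) to 255 (shut). In form: [[wx, wy, wz, dx, dy, dz, grip], ...]. A call has 1 to 8 rows; each row shifts and turns the pose as measured when the row begins, along the tool's axes as they then stand; what a row does not reach is not made up. A row lasts 1/10 s, in which the tool goes at most 50 mm and 8.59 degrees, less where a joint would pass 70% of its speed; a pose out of reach is approached as far as the arm can. A call is refused whole if a number of a shift passes 5 or a number of a turn 8.59, either way. A call with a gripper value outside its range is refused whole. The fingers move at their own pace and stop on an object; FORCE is the grip in N (left out, the last holds). Time passes only in rows, so rows that do not move let the fingers close. It gives the time, the measured TCP pose, the force and the opening at its end, in the units of the state.
- ctrl.read_state(): the state, without advancing time (a new reading comes with each control period).
- viewer.get_image(name): name is "side" or "top" or "wrist"; returns a dict with "img" (480x640x3 uint8, red, green, blue), "depth" (480x640 float32, m along the optical axis (not along the pixel's ray), 0 where there is no reading), "fx", "fy", "cx", "cy" (pixels), "xyz" and "orientation" of the camera in the world. Camera axes: x right, y up, looking along -z (the intrinsics and any distortion apply to the point x, -y, -z); pixel columns grow to the right and rows downward; lengths in m; the calibration is good to about 2 mm. A picture is of the moment at which its call begins.
- ctrl.job_done(): hands the job in, once; it reports no verdict.
Trained networks look in the newest picture that a camera, given by its name, has taken for a name from the list of things; names that differ only in an ending like _2 or _b are one class to them, and where a whole thing is asked for, a point or a joint stands for the part that bears it (a point fixed in the world has none). Each returns a list of dicts, best first, with "conf" (0 to 1); they miss things now and then, are a little off and sometimes report something else, mostly with a low value. They report only what shows in the picture. A call takes as long as a camera call.
- finder.recognise(camera, label): "point" ([x, y, z] in m, in the coordinates of the camera as it stood for that picture, good to about 4 mm: the middle of the surface that is visible of it).
- finder.cut_out(camera, label): "region" (480x640 bool, what is visible of it).
- finder.pinpoint(camera, label): "point" ([x, y, z] in m, in the coordinates of the camera as it stood for that picture, good to about 4 mm: a listed point, or the origin of a listed thing).
The state is a dict: "clock": time; "joint_pos": joint angles; "qvel": joint speeds; "tau": joint torques, N m; "tool_pos": TCP position; "tool_rot": TCP orientation; "force": force on the tool from outside, world axes, zero at the start; "moment": the same for the moment, N m; "opening": finger opening in m.
Only numpy, scipy, OpenCV 4.12 (cv2) and the standard library are available. Lean on these libraries where they do the work, as an engineer would, in place of code of your own. Each camera call takes 0.05 s, during which the arm holds its last target.

## Working session

There is one attempt and no reset: what is moved stays moved. The work goes in short steps, Python scripts to look and compute and a shell command to move; the robot and the scene stay as the last step left them, time stands still between calls to the robot, and variables do not carry over. Pictures are saved under pics/ and viewed, and the job is handed in when it is done.

```bash
ls -la; mkdir -p pics; cat > h.py <<'E'
import numpy as np, cv2
from scipy.spatial.transform import Rotation as R
from plant import ctrl, viewer, finder
def cam(name, save=None):
    d=viewer.get_image(name)
    if save: cv2.imwrite(f'pics/{save}.png', d['img'][:,:,::-1])
    return d
def rot(o):
    o=np.array(o,float)
    return R.from_euler('xyz',o,degrees=True).as_matrix() if o.size==3 else o
def toW(d,p): return rot(d['orientation'])@np.array(p)+np.array(d['xyz'])
def cloud(d):
    z=d['depth']; v,u=np.mgrid[:480,:640]
    P=np.stack([(u-d['cx'])/d['fx']*z,-(v-d['cy'])/d['fy']*z,-z],-1)
    return P@rot(d['orientation']).T+np.array(d['xyz'])
E
python3 - <<'E'
from h import *
s=ctrl.read_state(); print(s)
for c in ['top','side','wrist']:
    d=cam(c,c+'0'); print(c,{k:d[k] for k in d if k not in('img','depth')})
    for l in ['paint_box','lift_tray','small_tube','medium_tube','small_bottle','palette_scraper','studio_tube_a','tall_bottle']:
        for f in (finder.recognise,finder.pinpoint):
            print(c,l,f.__name__,[(round(x['conf'],2),toW(d,x['point']).round(3).tolist()) for x in f(c,l)[:3]])
E
```

```text
total 12
drwxr-xr-x  3 agent agent 4096 Dec  6 13:43 .
drwxr-xr-x 23 root  root  4096 Dec  6 13:43 ..
drwxr-xr-x  2 agent agent 4096 Dec  6 13:43 pics
{'clock': 0.0, 'joint_pos': array([-7.72522725e+01,  2.18410599e+01,  7.43865094e+01,  4.11263628e-04,
        8.38594767e+01, -1.23353565e+01]), 'qvel': array([-0.07067569, -0.04971607,  0.02909611,  0.10002939, -0.07394276,
       -0.05205166]), 'tau': array([ 2.24148593e-03, -4.48455119e+01, -2.31276673e+01, -6.92760477e-05,
        4.78939895e-03, -4.80018883e-06]), 'tool_pos': array([ 0.23309587, -0.49782057,  0.2307008 ]), 'tool_rot': array([-1.79915051e+02, -1.89953114e-02,  2.50830256e+01]), 'force': array([ 0.32148815,  0.2731591 , -0.57641679]), 'moment': array([ 0.02702084, -0.00152286,  0.03685775]), 'opening': 0.08512326452806576}
top {'fx': 600.9293542756947, 'fy': 600.9293542756947, 'cx': 315.9809937698878, 'cy': 238.27355208558748, 'xyz': array([ 0.47535203, -0.02330888,  1.71895376]), 'orientation': array([  2.89314814,  -0.30114327, -91.03084864])}
top paint_box call [(0.79, [0.537, 0.355, 0.012])]
top paint_box call 
[... 2273 characters left out ...]
all_bottle call [(0.96, [0.703, -0.059, 0.002])]
wrist {'fx': 390.21067090621716, 'fy': 390.21067090621716, 'cx': 323.30612491491036, 'cy': 235.56822941313436, 'xyz': array([ 0.30392285, -0.46339515,  0.37311252]), 'orientation': array([-17.97024289,  -0.07888844, -64.92983154])}
wrist paint_box call []
wrist paint_box call []
wrist lift_tray call []
wrist lift_tray call []
wrist small_tube call []
wrist small_tube call []
wrist medium_tube call []
wrist medium_tube call []
wrist small_bottle call []
wrist small_bottle call []
wrist palette_scraper call []
wrist palette_scraper call []
wrist studio_tube_a call []
wrist studio_tube_a call []
wrist tall_bottle call []
wrist tall_bottle call []
```

View pics/top0.png

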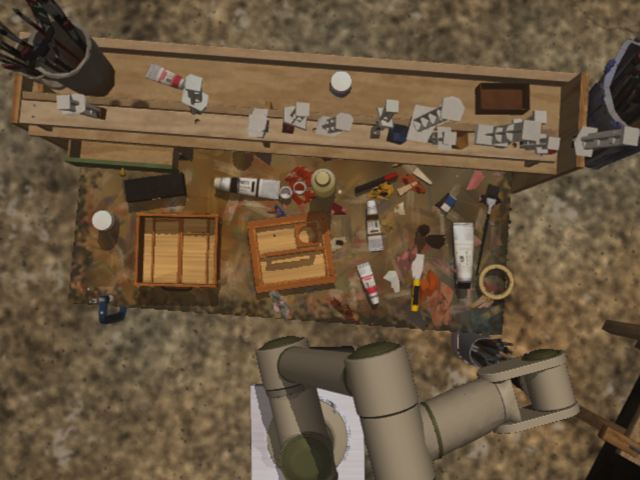

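View pics/side0.png

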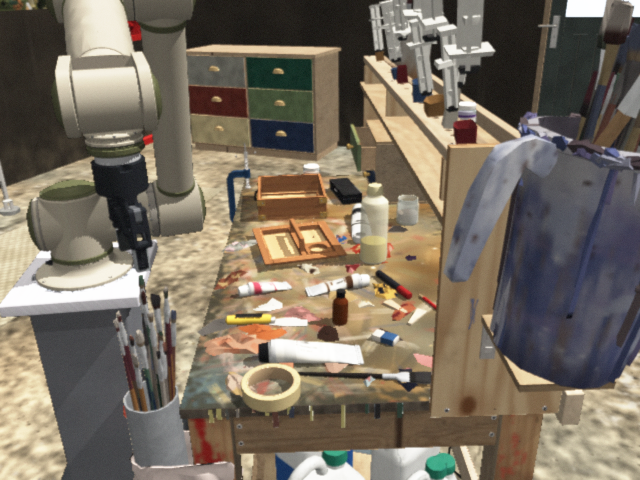

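View pics/wrist0.png

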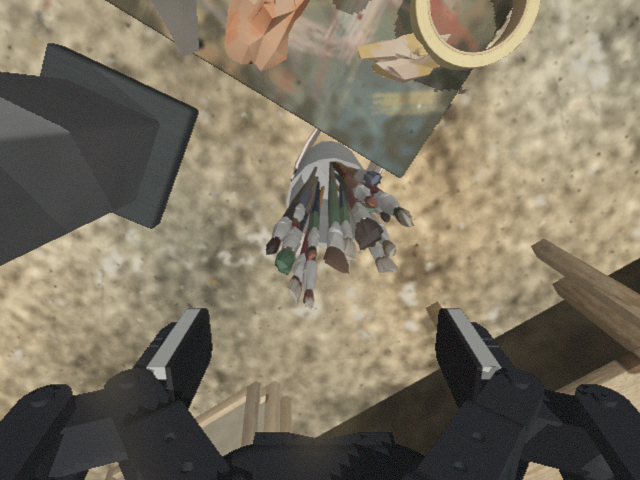

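```bash
cat > ori.py <<'E'
from h import *
d=cam('top'); P=cloud(d)
def axis(l,c='top'):
    for x in finder.cut_out(c,l)[:2]:
        m=x['region']; Q=P[m]; Q=Q[(Q[:,2]>0.003)&(d['depth'][m]>0)]
        r=cv2.minAreaRect((Q[:,:2]*1000).astype(np.float32)); b=cv2.boxPoints(r)
        e=b[1]-b[0]; f=b[2]-b[1]
        L=e if np.hypot(*e)>np.hypot(*f) else f
        print(l,round(x['conf'],2),'n',len(Q),'ctr',np.round(r[0],1),'size',np.round(r[1],1),'long axis deg',round(np.degrees(np.arctan2(L[1],L[0]))%180,1),'zmax',Q[:,2].max().round(3), 'z50',np.median(Q[:,2]).round(3))
for l in ['paint_box','lift_tray','small_tube','medium_tube','small_bottle','palette_scraper','studio_tube_a','tall_bottle']: axis(l)
np.save('top0.npy',P)
E
python3 ori.py
```

```text
paint_box 0.74 n 6242 ctr [529.  352.3] size [229.2 218.7] long axis deg 88.9 zmax 0.079 z50 0.015
lift_tray 0.78 n 5483 ctr [523.8  39.5] size [208.5 232.7] long axis deg 96.2 zmax 0.071 z50 0.015
lift_tray 0.38 n 131 ctr [ 581.2 -334.4] size [30.1 37.4] long axis deg 139.2 zmax 0.079 z50 0.053
small_tube 0.96 n 425 ctr [ 430.5 -180.5] size [116.3  33.9] long axis deg 18.4 zmax 0.037 z50 0.017
small_tube 0.42 n 332 ctr [ 429.6 -311.6] size [ 30.9 159.9] long axis deg 172.1 zmax 0.03 z50 0.014
medium_tube 0.68 n 566 ctr [ 594.2 -198.1] size [142.5  40.5] long axis deg 1.3 zmax 0.039 z50 0.018
small_bottle 0.57 n 116 ctr [ 578.4 -335.7] size [35.2 31.1] long axis deg 66.3 zmax 0.079 z50 0.055
palette_scraper 0.96 n 324 ctr [ 431.  -311.8] size [ 30.9 162.2] long axis deg 172.1 zmax 0.03 z50 0.014
studio_tube_a 0.8 n 1071 ctr [ 505.8 -449.6] size [ 54.9 185.1] long axis deg 178.9 zmax 0.05 z50 0.024
studio_tube_a 0.62 n 1039 ctr [716.2 161.7] size [182.1  57.2] long axis deg 81.6 zmax 0.047 z50 0.022
tall_bottle 0.8 n 645 ctr [703.8 -55.6] size [65.  67.2] long axis deg 93.4 zmax 0.201 z50 0.158
```

```bash
python3 - <<'E'
from h import *
P=np.load('top0.npy'); i=cv2.imread('pics/top0.png')
c=i[185:305,110:350]; cv2.imwrite('pics/crop0.png',cv2.resize(c,None,fx=3.3,fy=3.3,interpolation=cv2.INTER_CUBIC))
# table z
Z=P[:,:,2]; X=P[:,:,0];Y=P[:,:,1]
m=(X>0.4)&(X<0.7)&(Y>0.18)&(Y<0.23); print('table z',np.median(Z[m]))
# box rim
m=(abs(X-.537)<.16)&(abs(Y-.355)<.16)
for lo,hi in((.055,.085),(.015,.03),(.006,.018)):
    q=P[m&(Z>lo)&(Z<hi)][:,:2]*1000
    r=cv2.minAreaRect(q.astype(np.float32)); print('box',lo,len(q),r)
m2=m&(Z>.06); print(np.median(Z[m2]))
# rim edges via line fits: extreme pts percentile
m=(abs(X-.525)<.15)&(abs(Y-.04)<.15)
for lo,hi in((.045,.08),(.012,.035)):
    q=P[m&(Z>lo)&(Z<hi)][:,:2]*1000
    print('tray',lo,len(q),cv2.minAreaRect(q.astype(np.float32)))
E
```

```text
table z 7.575355985312004e-05
box 0.055 1041 ((532.776123046875, 353.25244140625), (227.563720703125, 204.8713836669922), 87.88208770751953)
box 0.015 1700 ((559.72216796875, 349.2982177734375), (273.8412780761719, 306.65521240234375), 0.06891508400440216)
box 0.006 4168 ((536.9417114257812, 353.9787902832031), (319.7143859863281, 317.66217041015625), 0.058952540159225464)
0.06753505523071834
tray 0.045 234 ((570.8138427734375, -5.873016357421875), (92.0868911743164, 237.688232421875), 46.455528259277344)
tray 0.012 3066 ((526.5775146484375, 33.140525817871094), (280.8624267578125, 300.0385437011719), 88.95950317382812)
```

View pics/crop0.png

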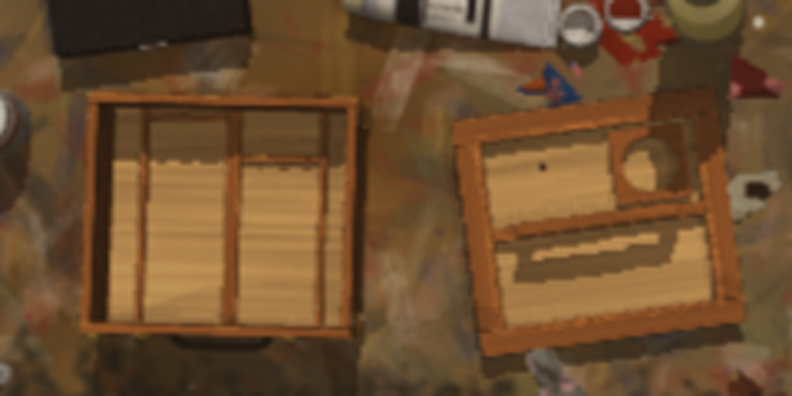

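```bash
cat > fit.py <<'E'
from h import *
from scipy.optimize import minimize
def rimfit(P,c0,lo,hi,hx,hy,band,r=.15,yaw0=0):
    # rim outer half sizes hx,hy, rim width band: mean dist of points from rim band centreline
    m=(abs(P[:,:,0]-c0[0])<r)&(abs(P[:,:,1]-c0[1])<r)&(P[:,:,2]>lo)&(P[:,:,2]<hi)
    q=P[m][:,:2]
    ax,ay=hx-band/2,hy-band/2
    def f(p):
        a=np.radians(p[2]); d=q-p[:2]/1000
        u=d[:,0]*np.cos(a)+d[:,1]*np.sin(a); v=-d[:,0]*np.sin(a)+d[:,1]*np.cos(a)
        e=np.abs(np.maximum(abs(u)-ax,abs(v)-ay))  # dist to rectangle (approx)
        return np.mean(np.minimum(e,.012))*1000
    best=min((minimize(f,[c0[0]*1000,c0[1]*1000,y],method='Nelder-Mead',options=dict(initial_simplex=[[c0[0]*1000,c0[1]*1000,y],[c0[0]*1000+8,c0[1]*1000,y],[c0[0]*1000,c0[1]*1000+8,y],[c0[0]*1000,c0[1]*1000,y+4]])) for y in(yaw0-3,yaw0,yaw0+3)),key=lambda r:r.fun)
    return best.x.round(2),round(best.fun,2),len(q)
if __name__=='__main__':
    P=np.load('top0.npy')
    for lo in(.058,.063): print('box',rimfit(P,(.537,.355),lo,.08,.1,.112,.008))
    for lo in(.017,.02): print('tray',rimfit(P,(.525,.039),lo,.032,.102,.114,.014,yaw0=6))
E
python3 fit.py
```

```text
box (array([533.17, 351.91,  -2.45]), np.float64(2.31), 995)
box (array([533.33, 352.46,  -2.57]), np.float64(2.18), 824)
tray (array([524.1 ,  38.96,   6.63]), np.float64(6.81), 2312)
tray (array([523.91,  38.71,   6.8 ]), np.float64(6.54), 1794)
```

```bash
cat > goal.py <<'E'
import sys
from h import *
def goal(x,y,z,yaw,pr=True):
    s=ctrl.read_state(); T=rot(s['tool_rot']); G=rot([180,0,yaw])
    w=R.from_matrix(T.T@G).as_rotvec(degrees=True)
    d=(np.array([x,y,z])-s['tool_pos'])*100
    print('t',round(s['clock'],2),'pos',s['tool_pos'].round(4),'rot',s['tool_rot'].round(2),'F',s['force'].round(1),'open',round(s['opening']*1000,1))
    print(' turn',w.round(2),'shift now-frame',(T.T@d).round(2),'goal-frame',(G.T@d).round(2),'j',s['joint_pos'].round(0)[[0,5]])
if __name__=='__main__': goal(*map(float,sys.argv[1:5]))
E
python3 goal.py .43 -.181 .2 18.4
```

```text
t 3.0 pos [ 0.2332 -0.4981  0.2313] rot [180.     0.    25.09] F [ 1.6  0.1 -0.3] open 85.7
 turn [0.   0.   6.69] shift now-frame [ 31.27 -20.37   3.13] goal-frame [ 28.69 -23.88   3.13] j [-77. -12.]
```

```bash
python3 -m jog '[[0,0,3.3,3.2,-2.6,0.3,0],[0,0,3.4,3.2,-2.6,0.3,0],[0,0,0,3.2,-2.6,0.3,0],[0,0,0,3.2,-2.6,0.4,0],[0,0,0,3.2,-2.6,0.4,0],[0,0,0,3.2,-2.6,0.4,0],[0,0,0,3.2,-2.6,0.4,0],[0,0,0,3.2,-2.6,0.4,0]]'; python3 goal.py .43 -.181 .2 18.4
```

```text
clock: 3.8
tool_pos: [0.4091, -0.2117, 0.2012]
tool_rot: [179.8, -0.0, 17.6]
force: [1.0, -0.8, -0.1]
opening: 0.0853
t 3.8 pos [ 0.4091 -0.2117  0.2012] rot [ 1.7978e+02 -4.0000e-02  1.7580e+01] F [ 1.  -0.8 -0.1] open 85.3
 turn [ 0.22 -0.03 -0.82] shift now-frame [ 2.92 -2.29  0.11] goal-frame [ 2.95 -2.25  0.12] j [-42.  30.]
```

```bash
python3 -m jog '[[0,0,-0.8,2.9,-2.2,0.1,0],[0,0,0,0,0,0,0]]' >/dev/null; cat > wl.py <<'E'
import sys
from h import *
def look(labels,save=None,c='wrist'):
    d=cam(c,save); P=cloud(d)
    for l in labels:
        for x in finder.cut_out(c,l)[:2]:
            m=x['region']; Q=P[m]; Q=Q[(Q[:,2]>0.004)&(d['depth'][m]>0)]
            if len(Q)<20: continue
            r=cv2.minAreaRect((Q[:,:2]*1000).astype(np.float32)); b=cv2.boxPoints(r)
            e=b[1]-b[0]; f=b[2]-b[1]; L=e if np.hypot(*e)>np.hypot(*f) else f
            C,S,_=cv2.PCACompute2(Q[:,:2].astype(np.float64),None)
            print(l,round(x['conf'],2),'n',len(Q),'ctr',np.round(r[0],1),'size',np.round(r[1],1),'ax',round(np.degrees(np.arctan2(L[1],L[0]))%180,1),'pca',round(np.degrees(np.arctan2(S[0,1],S[0,0]))%180,1),'mean',(C[0]*1000).round(1),'zmax',np.percentile(Q[:,2],98).round(3))
        for x in finder.pinpoint(c,l)[:2]: print('  pin',round(x['conf'],2),toW(d,x['point']).round(4))
    return d,P
if __name__=='__main__': look(sys.argv[2:],sys.argv[1])
E
python3 wl.py w1 small_tube; python3 goal.py .43 -.181 .2 18.4
```

```text
small_tube 0.8 n 4458 ctr [ 431.4 -183. ] size [117.1  36.9] ax 18.3 pca 15.7 mean [ 434.7 -181. ] zmax 0.027
  pin 0.8 [ 0.4325 -0.1841 -0.0049]
t 4.15 pos [ 0.4306 -0.1802  0.2   ] rot [ 1.7978e+02 -2.0000e-02  1.8430e+01] F [-0.3 -0.2  0.5] open 85.4
 turn [ 0.22 -0.02  0.03] shift now-frame [-0.08  0.05 -0.  ] goal-frame [-0.08  0.05 -0.  ] j [-37.  34.]
```

View pics/w1.png

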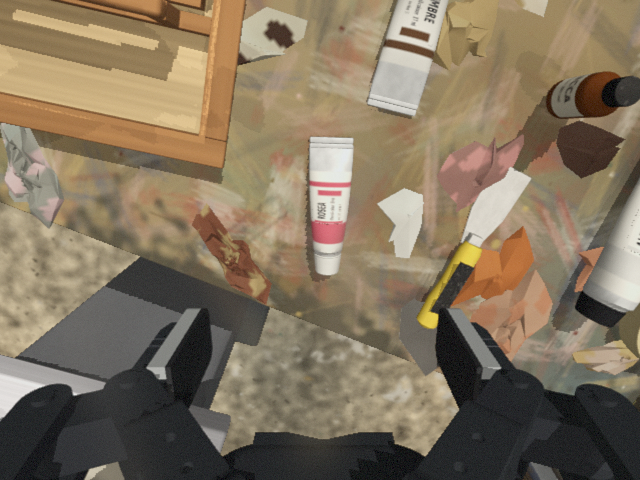

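```bash
python3 goal.py .4318 -.183 .004 18.4;  python3 -m jog '[[0,0,0,0,0.3,4.9,0],[0,0,0,0,0,4.9,0],[0,0,0,0,0,4.8,0],[0,0,0,0,0,2,0],[0,0,0,0,0,1,0],[0,0,0,0,0,0,0]]' 40; python3 goal.py .4318 -.183 .004 18.4
```

```text
t 4.15 pos [ 0.4306 -0.1802  0.2   ] rot [ 1.7978e+02 -2.0000e-02  1.8430e+01] F [-0.3 -0.2  0.5] open 85.4
 turn [ 0.22 -0.02  0.03] shift now-frame [ 0.02  0.23 19.6 ] goal-frame [ 0.02  0.3  19.6 ] j [-37.  34.]
clock: 4.75
tool_pos: [0.431, -0.1932, 0.02]
tool_rot: [179.3, -0.2, 17.7]
force: [-0.6, 0.8, 0.2]
opening: 0.0854
t 4.75 pos [ 0.431  -0.1932  0.02  ] rot [179.34  -0.24  17.74] F [-0.6  0.8  0.2] open 85.4
 turn [ 0.66 -0.24 -0.67] shift now-frame [ 0.38 -0.97  1.59] goal-frame [ 0.4  -0.95  1.6 ] j [-38.  34.]
```

```bash
python3 -m jog '[[0.6,-0.2,-0.6,0.4,-0.9,0.4,0],[0,0,0,0,0,0,0]]' ; python3 goal.py .4318 -.183 .004 18.4
```

```text
clock: 4.95
tool_pos: [0.432, -0.1846, 0.0165]
tool_rot: [179.9, -0.1, 18.2]
force: [0.7, 0.2, -0.5]
opening: 0.0853
t 4.95 pos [ 0.432  -0.1846  0.0165] rot [ 1.7992e+02 -6.0000e-02  1.8210e+01] F [ 0.7  0.2 -0.5] open 85.3
 turn [ 0.08 -0.06 -0.19] shift now-frame [ 0.03 -0.16  1.25] goal-frame [ 0.03 -0.16  1.25] j [-38.  34.]
```

```bash
python3 -m jog '[[0,0,-0.2,0,-0.1,0.8,0],[0,0,0,0,0,0.5,0],[0,0,0,0,0,0,200],[0,0,0,0,0,0,200],[0,0,0,0,0,0,200],[0,0,0,0,0,0,200],[0,0,0,0,0,0,200],[0,0,0,0,0,0,200]]' 40; python3 goal.py .4318 -.183 .004 18.4
```

```text
clock: 5.75
tool_pos: [0.4326, -0.1841, 0.0048]
tool_rot: [179.7, -0.2, 18.5]
force: [0.6, 0.3, -0.7]
opening: 0.0304
t 5.75 pos [ 0.4326 -0.1841  0.0048] rot [179.72  -0.21  18.46] F [ 0.6  0.3 -0.7] open 30.4
 turn [ 0.28 -0.21  0.06] shift now-frame [-0.05 -0.13  0.08] goal-frame [-0.05 -0.13  0.08] j [-38.  34.]
```

```bash
python3 -m jog '[[0,0,0,0,0,0,200],[0,0,0,0,0,0,200],[0,0,0,0,0,-3,200],[0,0,0,0,0,-5,200],[0,0,0,0,0,-5,200],[0,0,0,0,0,-4,200],[0,0,0,0,0,0,200]]'; python3 wl.py w2 small_tube; python3 goal.py .515 .314 .2 -2.5
```

```text
clock: 6.45
tool_pos: [0.4314, -0.1834, 0.1802]
tool_rot: [179.9, -0.1, 18.4]
force: [-1.0, -0.7, -1.3]
opening: 0.0307
small_tube 0.75 n 22060 ctr [ 434.1 -179.7] size [109.9  37.7] ax 14.1 pca 15.9 mean [ 444.7 -178. ] zmax 0.202
  pin 0.86 [ 0.4274 -0.181   0.1718]
t 6.6 pos [ 0.4293 -0.182   0.1746] rot [-179.58    0.27   18.42] F [-0.2  0.7 -0.6] open 30.7
 turn [-0.37  0.34 20.92] shift now-frame [ 23.79 -44.37  -2.32] goal-frame [  6.4  -49.92  -2.54] j [-38.  34.]
```

View pics/w2.png

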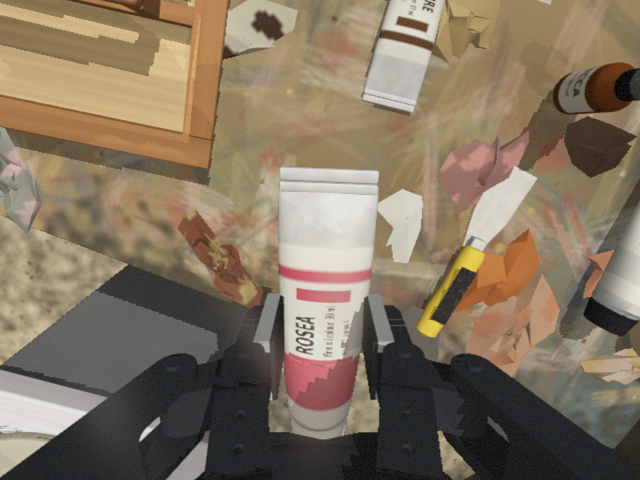

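```bash
python3 -m jog '[[0,0,7,2,-3.7,-0.5,200],[0,0,7,1.5,-4,-0.4,200],[0,0,7,1,-4.2,-0.3,200],[0,0,0,0.6,-4.3,-0.2,200],[0,0,0,0.6,-4.3,-0.2,200],[0,0,0,0.6,-4.3,-0.2,200],[0,0,0,0.6,-4.3,-0.2,200],[0,0,0,0.6,-4.3,-0.2,200]]'; python3 goal.py .511 .315 .2 -2.5
```

```text
clock: 7.4
tool_pos: [0.4901, 0.1646, 0.1827]
tool_rot: [-179.5, 2.2, -3.9]
force: [1.1, -0.1, -1.0]
opening: 0.0304
t 7.4 pos [0.4901 0.1646 0.1827] rot [-179.48    2.17   -3.89] F [ 1.1 -0.1 -1. ] open 30.4
 turn [-0.54  2.17 -1.39] shift now-frame [  1.   -15.16  -1.63] goal-frame [  1.44 -15.11  -1.73] j [ 5. 99.]
```

```bash
python3 -m jog '[[-0.5,2.1,-1.4,0.4,-4,-0.5,200],[0,0,0,0.4,-4,-0.5,200],[0,0,0,0.3,-4,-0.4,200],[0,0,0,0.3,-3,-0.3,200],[0,0,0,0,0,0,200]]'; python3 goal.py .511 .315 .2 -2.5; cat > boxlook.py <<'E'
import sys
from fit import *
d=cam('wrist',sys.argv[1]); P=cloud(d); np.save('pics/'+sys.argv[1]+'.npy',P)
s=ctrl.read_state()
c=finder.pinpoint('wrist','paint_box'); print([(round(x['conf'],2),toW(d,x['point']).round(4)) for x in c])
P[d['depth']<=0]=9
t=s['tool_pos']; D=(abs(P[:,:,0]-t[0])<.12)&(abs(P[:,:,1]-t[1])<.06)&(P[:,:,2]>.08)
P[D]=9
for lo in(.06,.064): print('box',rimfit(P,(.535,.354),lo,.076,.1,.112,.008,r=.135,yaw0=-2))
E
python3 boxlook.py w3
```

```text
clock: 7.9
tool_pos: [0.5084, 0.3241, 0.1867]
tool_rot: [179.7, 1.2, -2.1]
force: [-0.1, -0.2, -0.6]
opening: 0.0303
t 7.9 pos [0.5084 0.3241 0.1867] rot [179.67   1.16  -2.14] F [-0.1 -0.2 -0.6] open 30.3
 turn [0.33 1.16 0.36] shift now-frame [ 0.27  0.91 -1.33] goal-frame [ 0.3   0.9  -1.33] j [ 21. 113.]
[(0.74, array([ 5.371e-01,  3.533e-01, -2.000e-04]))]
box (array([533.61, 351.25,  -2.39]), np.float64(2.35), 16132)
box (array([533.55, 351.47,  -2.33]), np.float64(2.12), 14126)
```

View pics/w3.png

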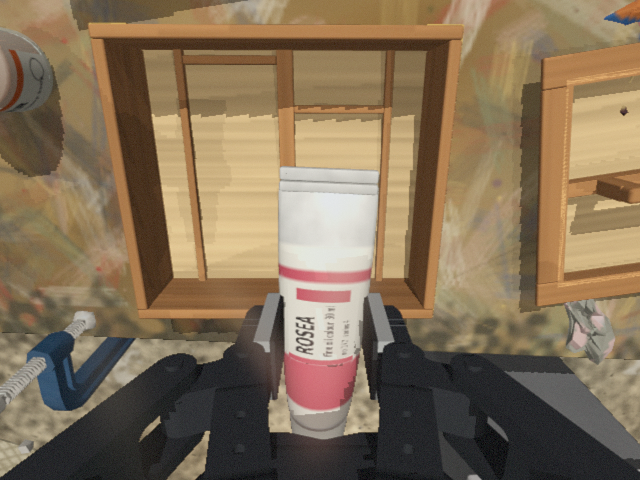

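```bash
python3 - <<'E'
from h import *
P=np.load('pics/w3.npy'); 
i=cv2.imread('pics/w3.png'); cv2.imwrite('pics/c3.png',cv2.resize(i[10:330,70:480],None,fx=1.9,fy=1.85,interpolation=cv2.INTER_CUBIC))
Z=P[:,:,2]
m=(Z>.0655)&(Z<.072)&(abs(P[:,:,0]-.537)<.13)&(abs(P[:,:,1]-.354)<.13)
q=P[m]
# left/right/top/bottom rim outer: per-slice extents
for a in np.arange(.46,.63,.02):
    s=q[abs(q[:,0]-a)<.004]; print('x',round(a,2),'y ext',np.percentile(s[:,1],[0.5,99.5]).round(4))
for a in np.arange(.26,.46,.03):
    s=q[abs(q[:,1]-a)<.004]; print('y',round(a,2),'x ext',np.percentile(s[:,0],[0.5,99.5]).round(4))
E
```

```text
x 0.46 y ext [0.2429 0.4662]
x 0.48 y ext [0.2421 0.4652]
x 0.5 y ext [0.2412 0.4645]
x 0.52 y ext [0.2405 0.4639]
x 0.54 y ext [0.2397 0.4632]
x 0.56 y ext [0.2388 0.4621]
x 0.58 y ext [0.2381 0.4616]
x 0.6 y ext [0.2374 0.4605]
x 0.62 y ext [0.2367 0.4598]
y 0.26 x ext [0.4312 0.6297]
y 0.29 x ext [0.623  0.6308]
y 0.32 x ext [0.6242 0.6319]
y 0.35 x ext [0.6255 0.633 ]
y 0.38 x ext [0.6264 0.6347]
y 0.41 x ext [0.4361 0.6357]
y 0.44 x ext [0.4376 0.6368]
```

View pics/c3.png

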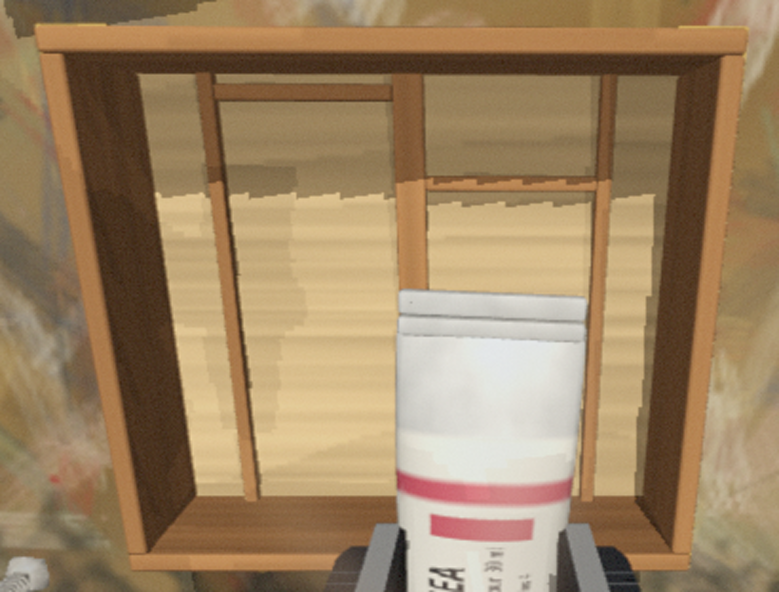

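```bash
python3 -m jog '[[0,0,0,0,0,0,200]]' >/dev/null; python3 goal.py .5105 .3125 .06 -2.2
```

```text
t 8.1 pos [0.5081 0.3202 0.1857] rot [179.53   1.32  -2.32] F [-0.3 -1.3 -0.5] open 30.1
 turn [ 0.47  1.32 -0.12] shift now-frame [ 0.56  0.66 12.56] goal-frame [ 0.27  0.76 12.57] j [ 21. 113.]
```

```bash
python3 -m jog '[[0.5,1.3,-0.1,0.3,0.7,3,200],[0,0,0,0,0,4,200],[0,0,0,0,0,4,200],[0,0,0,0,0,1.5,200],[0,0,0,0,0,0,200]]'; python3 goal.py .5105 .3125 .018 -2.2
```

```text
clock: 8.6
tool_pos: [0.5106, 0.3061, 0.0558]
tool_rot: [180.0, 0.0, -2.7]
force: [-0.1, -0.1, -0.1]
opening: 0.0303
t 8.6 pos [0.5106 0.3061 0.0558] rot [ 1.7997e+02  3.0000e-02 -2.6600e+00] F [-0.1 -0.1 -0.1] open 30.3
 turn [ 0.03  0.03 -0.46] shift now-frame [-0.04 -0.64  3.78] goal-frame [-0.04 -0.64  3.78] j [ 20. 112.]
```

```bash
python3 -m jog '[[0,0,-0.4,0,-0.6,0,200],[0,0,0,0,0,1,200],[0,0,0,0,0,1,200],[0,0,0,0,0,0,200]]'; python3 goal.py .5105 .3125 .018 -2.2
```

```text
clock: 9.0
tool_pos: [0.5124, 0.3113, 0.037]
tool_rot: [-179.9, -0.2, -2.4]
force: [0.1, -0.1, -0.7]
opening: 0.0305
t 9.0 pos [0.5124 0.3113 0.037 ] rot [-179.95   -0.18   -2.36] F [ 0.1 -0.1 -0.7] open 30.5
 turn [-0.05 -0.18 -0.16] shift now-frame [-0.2  -0.11  1.9 ] goal-frame [-0.19 -0.11  1.9 ] j [ 20. 112.]
```

```bash
python3 -m jog '[[0,0,0,-0.1,-0.1,1,200],[0,0,0,0,0,0.8,200],[0,0,0,0,0,0,200],[0,0,0,0,0,0,125],[0,0,0,0,0,0,125],[0,0,0,0,0,0,125],[0,0,0,0,0,0,125]]'; python3 goal.py .5105 .3125 .2 -2.2
```

```text
clock: 9.7
tool_pos: [0.5121, 0.3129, 0.0186]
tool_rot: [-179.9, -0.3, -2.3]
force: [-0.1, 0.7, 1.1]
opening: 0.0434
t 9.7 pos [0.5121 0.3129 0.0186] rot [-179.89   -0.32   -2.34] F [-0.1  0.7  1.1] open 43.4
 turn [-0.11 -0.32 -0.14] shift now-frame [-6.000e-02  1.000e-02 -1.814e+01] goal-frame [ -0.16   0.05 -18.14] j [ 20. 112.]
```

```bash
python3 -m jog '[[0,0,0,0,0,-1,125],[0,0,0,0,0,-3,125],[0,0,0,0,0,-5,125],[0,0,0,0,0,-5,0],[0,0,0,0,0,-4,0],[0,0,0,0,0,0,0]]'; python3 wl.py w4 small_tube;python3 goal.py .594 -.199 .2 1.3
```

```text
clock: 10.3
tool_pos: [0.5108, 0.3124, 0.2096]
tool_rot: [-179.9, -0.4, -2.3]
force: [0.0, 0.3, 0.4]
opening: 0.0841
small_tube 0.76 n 4920 ctr [507.5 313.7] size [ 36.4 124.6] ax 175.1 pca 174.6 mean [518.9 313.2] zmax 0.039
  pin 0.89 [0.5095 0.3093 0.0091]
  pin 0.29 [ 0.5238  0.0369 -0.0069]
t 10.45 pos [0.5087 0.3116 0.2027] rot [179.88   0.23  -2.35] F [ 0.1 -0.3 -0.8] open 85.4
 turn [ 0.11  0.23 -3.65] shift now-frame [10.62 50.66  0.33] goal-frame [ 7.37 51.24  0.27] j [ 20. 112.]
```

View pics/w4.png

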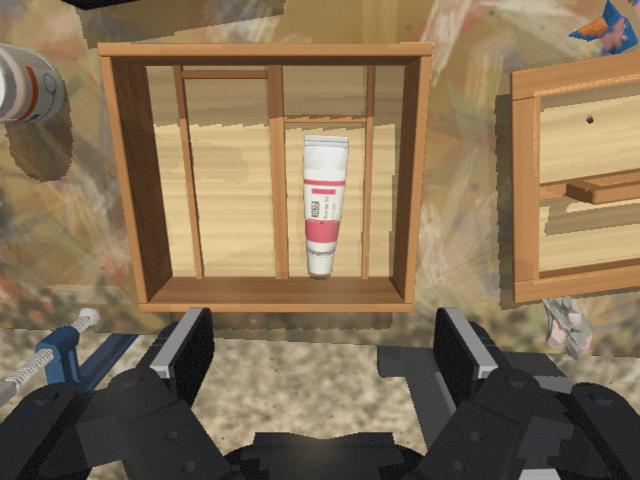

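```bash
python3 -m jog '[[0,0,0,0.5,4.5,-0.2,0],[0,0,0,0.5,4.5,-0.2,0],[0,0,0,0.6,4.5,0,0],[0,0,0,0.6,4.5,0,0],[0,0,0,0.8,4.5,0,0],[0,0,0,0.8,4.5,0,0],[0,0,0,0.8,4.5,0,0],[0,0,-3.6,0.8,4.5,0,0]]'; python3 goal.py .594 -.199 .2 1.3
```

```text
clock: 11.25
tool_pos: [0.5435, -0.0581, 0.1939]
tool_rot: [-179.9, 1.7, 1.8]
force: [0.9, 0.0, 0.4]
opening: 0.0852
t 11.25 pos [ 0.5435 -0.0581  0.1939] rot [-179.95    1.7     1.85] F [0.9 0.  0.4] open 85.2
 turn [-0.04  1.7   0.55] shift now-frame [ 4.57 14.25 -0.76] goal-frame [ 4.73 14.2  -0.61] j [-18.  70.]
```

```bash
python3 -m jog '[[0,1.7,0.5,1.3,4,-0.3,0],[0,0,0,1.3,4,-0.3,0],[0,0,0,1.1,3.5,0,0],[0,0,0,0.8,2,0,0],[0,0,0,0,0,0,0]]';python3 wl.py w5 medium_tube; python3 goal.py .594 -.199 .006 1.3
```

```text
clock: 11.75
tool_pos: [0.5897, -0.2027, 0.1892]
tool_rot: [-179.5, 0.9, 1.0]
force: [0.7, 0.6, 0.3]
opening: 0.0853
medium_tube 0.91 n 6369 ctr [ 596.  -197.6] size [141.3  41.3] ax 5.5 pca 5.7 mean [ 602.  -197.7] zmax 0.03
  pin 0.82 [ 5.955e-01 -2.002e-01 -4.000e-04]
t 11.9 pos [ 0.5893 -0.1994  0.1905] rot [-179.51    0.81    1.18] F [-0.   0.2  0.8] open 85.5
 turn [-0.49  0.81 -0.13] shift now-frame [ 0.73  0.12 18.44] goal-frame [ 0.47 -0.03 18.45] j [-30.  59.]
```

View pics/w5.png

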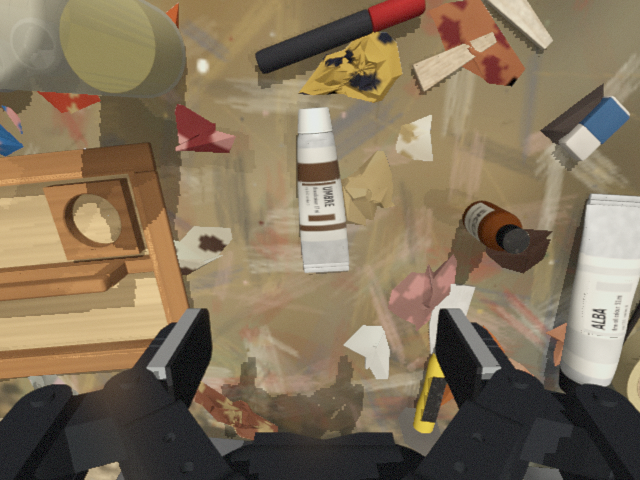

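```bash
python3 goal.py .596 -.198 .006 5; python3 -m jog '[[-0.5,0.8,-3.9,0.7,0,4,0],[0,0,0,0,0,4.5,0],[0,0,0,0,0,4.5,0],[0,0,0,0,0,2.5,0],[0,0,0,0,0,0,0]]'; python3 goal.py .596 -.198 .006 5
```

```text
t 11.9 pos [ 0.5893 -0.1994  0.1905] rot [-179.51    0.81    1.18] F [-0.   0.2  0.8] open 85.5
 turn [-0.52  0.79 -3.83] shift now-frame [ 0.93  0.03 18.44] goal-frame [ 0.68 -0.08 18.45] j [-30.  59.]
clock: 12.4
tool_pos: [0.5958, -0.1916, 0.0328]
tool_rot: [179.9, -0.2, 5.7]
force: [-0.2, -0.7, 0.0]
opening: 0.0855
t 12.4 pos [ 0.5958 -0.1916  0.0328] rot [179.94  -0.19   5.68] F [-0.2 -0.7  0. ] open 85.5
 turn [ 0.05 -0.19  0.68] shift now-frame [-0.06  0.63  2.68] goal-frame [-0.04  0.64  2.68] j [-29.  56.]
```

```bash
python3 -m jog '[[0,0,0.6,0,0.6,1,0],[0,0,0,0,0,1,0],[0,0,0,0,0,0,0]]'; python3 goal.py .596 -.198 .006 5
```

```text
clock: 12.7
tool_pos: [0.5977, -0.1968, 0.0148]
tool_rot: [179.8, -0.4, 5.2]
force: [0.3, -0.7, 0.1]
opening: 0.0856
t 12.7 pos [ 0.5977 -0.1968  0.0148] rot [179.82  -0.39   5.15] F [ 0.3 -0.7  0.1] open 85.6
 turn [ 0.18 -0.39  0.15] shift now-frame [-0.19  0.1   0.88] goal-frame [-0.18  0.1   0.88] j [-29.  56.]
```

```bash
python3 -m jog '[[0.2,-0.4,0.1,-0.2,0.1,0.8,0],[0,0,0,0,0,0,200],[0,0,0,0,0,0,200],[0,0,0,0,0,0,200],[0,0,0,0,0,0,200],[0,0,0,0,0,0,200],[0,0,0,0,0,0,200],[0,0,0,0,0,0,200]]'; python3 goal.py .596 -.198 .006 5
```

```text
clock: 13.5
tool_pos: [0.5969, -0.1989, 0.0092]
tool_rot: [179.9, -0.2, 5.0]
force: [-0.2, 0.1, -2.0]
opening: 0.0332
t 13.5 pos [ 0.5969 -0.1989  0.0092] rot [179.87  -0.2    5.04] F [-0.2  0.1 -2. ] open 33.2
 turn [ 0.13 -0.2   0.03] shift now-frame [-0.09 -0.1   0.32] goal-frame [-0.09 -0.1   0.32] j [-29.  56.]
```

```bash
python3 -m jog '[[0,0,0,0,0,0,200],[0,0,0,0,0,-3,200],[0,0,0,0,0,-5,200],[0,0,0,0,0,-5,200],[0,0,0,0,0,-5,200],[0,0,0,0,0,-1,200],[0,0,0,0,0,0,200]]'; python3 wl.py w6 medium_tube; python3 goal.py .5304 .3919 .2 -2.2
```

```text
clock: 14.2
tool_pos: [0.5954, -0.1981, 0.2031]
tool_rot: [-179.9, 0.1, 5.0]
force: [0.2, 0.4, -1.8]
opening: 0.0332
medium_tube 0.97 n 25101 ctr [ 594.7 -205.4] size [142.4  52.8] ax 1.6 pca 5.4 mean [ 605.8 -196.3] zmax 0.224
  pin 0.55 [ 0.5957 -0.1971  0.1939]
t 14.35 pos [ 0.5947 -0.1977  0.2002] rot [-179.76    0.33    5.03] F [ 0.6 -0.6 -1.5] open 33.4
 turn [-0.22  0.35  7.23] shift now-frame [ -1.23 -59.3    0.27] goal-frame [-8.690e+00 -5.867e+01  2.000e-02] j [-29.  56.]
```

View pics/w6.png

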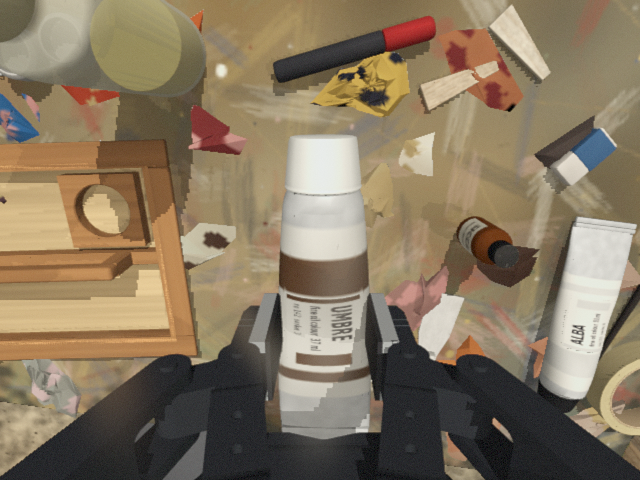

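```bash
python3 -m jog '[[0,0,0,-3,-2,-1,200],[0,0,0,-3,-3,-1,200],[0,0,3.6,-1,-4.5,0,200],[0,0,3.6,-0.5,-4.5,0,200],[0,0,0,0,-4.5,0,200],[0,0,0,0,-4.5,0,200],[0,0,0,0,-4.5,0,200],[0,0,0,0,-4.5,0,200]]'; python3 goal.py .5304 .3919 .2 -2.2
```

```text
clock: 15.15
tool_pos: [0.5107, 0.122, 0.2071]
tool_rot: [-179.4, 2.1, -3.1]
force: [1.0, -1.0, -1.1]
opening: 0.0331
t 15.15 pos [0.5107 0.122  0.2071] rot [-179.4     2.07   -3.08] F [ 1.  -1.  -1.1] open 33.1
 turn [-0.61  2.07 -0.89] shift now-frame [  0.54 -27.05   0.97] goal-frame [  0.94 -27.05   0.71] j [ 0. 93.]
```

```bash
python3 -m jog '[[-0.6,2,-0.9,0.2,-4.5,0.1,200],[0,0,0,0.2,-4.5,0.1,200],[0,0,0,0.3,-4.5,0.1,200],[0,0,0,0.2,-4.5,0.1,200],[0,0,0,0,-4.5,0.1,200],[0,0,0,0,-3,0,200],[0,0,0,0,0,0,200],[0,0,0,0,0,0,200]]'; python3 goal.py .5304 .3919 .06 -2.2
```

```text
clock: 15.95
tool_pos: [0.5228, 0.3914, 0.1824]
tool_rot: [179.4, 1.6, -1.8]
force: [0.1, -0.4, -1.4]
opening: 0.0331
t 15.95 pos [0.5228 0.3914 0.1824] rot [179.39   1.64  -1.79] F [ 0.1 -0.4 -1.4] open 33.1
 turn [0.62 1.64 0.42] shift now-frame [ 1.11 -0.2  12.21] goal-frame [ 0.76 -0.08 12.24] j [ 26. 118.]
```

```bash
python3 -m jog '[[0.6,1.6,0.4,0.7,0,3,200],[0,0,0,0,0,4,200],[0,0,0,0,0,4,200],[0,0,0,0,0,1,200],[0,0,0,0,0,0,200]]'; python3 goal.py .5304 .3919 .03 -2.2
```

```text
clock: 16.45
tool_pos: [0.529, 0.3858, 0.0559]
tool_rot: [179.8, 0.2, -2.5]
force: [1.1, -0.0, -1.8]
opening: 0.0334
t 16.45 pos [0.529  0.3858 0.0559] rot [179.82   0.23  -2.46] F [ 1.1 -0.  -1.8] open 33.4
 turn [ 0.18  0.23 -0.26] shift now-frame [ 0.12 -0.63  2.59] goal-frame [ 0.11 -0.62  2.59] j [ 26. 118.]
```

```bash
python3 -m jog '[[0,0,-0.2,0.1,-0.6,0,200],[0,0,0,0,0,1,200],[0,0,0,0,0,1,200],[0,0,0,0,0,0.5,200],[0,0,0,0,0,0,200]]'; python3 goal.py .5304 .3919 .0215 -2.2
```

```text
clock: 16.95
tool_pos: [0.5328, 0.3926, 0.0344]
tool_rot: [-180.0, -0.2, -2.3]
force: [0.3, 1.0, -1.2]
opening: 0.0332
t 16.95 pos [0.5328 0.3926 0.0344] rot [-179.95   -0.18   -2.29] F [ 0.3  1.  -1.2] open 33.2
 turn [-0.05 -0.18 -0.09] shift now-frame [-0.24  0.08  1.28] goal-frame [-0.24  0.08  1.29] j [ 26. 118.]
```

```bash
python3 -m jog '[[0,0,0,-0.2,0.1,0.7,200],[0,0,0,0,0,0.4,200],[0,0,0,0,0,0,200],[0,0,0,0,0,0,118],[0,0,0,0,0,0,118],[0,0,0,0,0,0,118],[0,0,0,0,0,0,118]]'; python3 -m jog '[[0,0,0,0,0,-1,118],[0,0,0,0,0,-3,118],[0,0,0,0,0,-5,118],[0,0,0,0,0,-5,0],[0,0,0,0,0,-4,0],[0,0,0,0,0,0,0]]'; python3 wl.py w7 small_tube medium_tube;python3 goal.py .524 .0389 .2 6.6
```

```text
clock: 17.65
tool_pos: [0.5314, 0.392, 0.024]
tool_rot: [-179.9, -0.3, -2.3]
force: [-0.3, 0.2, -0.1]
opening: 0.0458
clock: 18.25
tool_pos: [0.53, 0.3915, 0.2146]
tool_rot: [-179.8, -0.4, -2.3]
force: [-0.0, 0.3, -0.2]
opening: 0.0848
small_tube 0.93 n 4810 ctr [505.7 312.2] size [ 38.5 129. ] ax 177.1 pca 173.9 mean [519.2 314.8] zmax 0.039
  pin 0.86 [0.511  0.3144 0.0076]
medium_tube 0.79 n 6220 ctr [528.2 392.9] size [ 41.2 144.2] ax 178.6 pca 178.4 mean [530.2 392.2] zmax 0.042
  pin 0.65 [0.533  0.3918 0.0109]
t 18.5 pos [0.528  0.3903 0.2055] rot [179.74   0.38  -2.29] F [ 0.5 -0.6  0.2] open 85.5
 turn [ 0.23  0.4  -8.89] shift now-frame [ 1.01 35.13  0.71] goal-frame [-4.44 34.87  0.55] j [ 26. 118.]
```

View pics/w7.png

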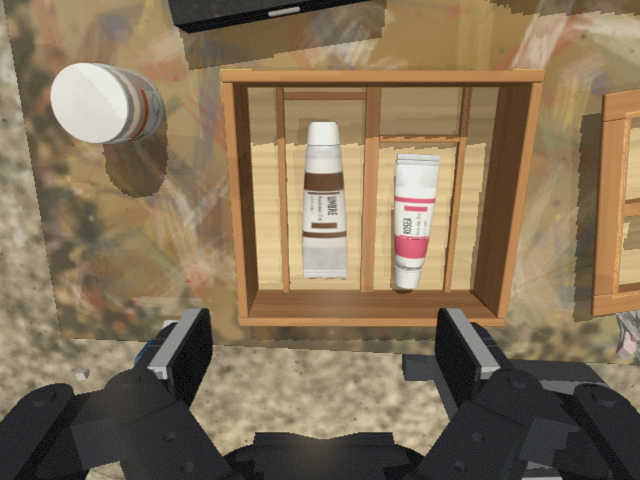

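```bash
python3 -m jog '[[0,0,-8.5,0.1,4,0,0],[0,0,-8.5,-0.5,4,0,0],[0,0,-8.5,-1,3.9,0,0],[0,0,-8.5,-1.6,3.7,0,0],[0,0,-8.5,-2.1,3.4,0,0],[0,0,-8.5,-2.6,3,0,0],[0,0,-8.5,-3,2.6,0,0],[0,0,-8.5,-3.4,2.1,0,0]]'; python3 goal.py .524 .0389 .2 96.6
```

```text
clock: 19.3
tool_pos: [0.5219, 0.0668, 0.1952]
tool_rot: [-178.7, 1.0, 65.8]
force: [0.3, -0.1, 1.0]
opening: 0.0857
t 19.3 pos [0.5219 0.0668 0.1952] rot [-178.7     1.04   65.8 ] F [ 0.3 -0.1  1. ] open 85.7
 turn [ -1.55   0.66 -30.81] shift now-frame [-2.46  1.33 -0.47] goal-frame [-2.79 -0.11 -0.48] j [-5. 19.]
```

```bash
python3 -m jog '[[-0.4,0.2,-8,-1,0.6,0,0],[-0.4,0.2,-8,-0.8,0.3,0,0],[-0.4,0.2,-8,-0.7,0,0,0],[-0.4,0,-6.5,0,0,0,0],[0,0,0,0,0,0,0]]'; python3 goal.py .524 .0389 .2 96.6; python3 - <<'E'
from fit import *
d=cam('wrist','w8'); P=cloud(d); np.save('pics/w8.npy',P)
print([(round(x['conf'],2),toW(d,x['point']).round(4)) for x in finder.pinpoint('wrist','lift_tray')])
q=P[(P[:,:,2]>.046)&(P[:,:,2]<.064)&(abs(P[:,:,0]-.524)<.08)&(abs(P[:,:,1]-.039)<.1)]
r=cv2.minAreaRect((q[:,:2]*1000).astype(np.float32)); print(len(q),r,np.median(q[:,2]))
E
python3 fit.py >/dev/null
```

```text
clock: 19.8
tool_pos: [0.5204, 0.0332, 0.1889]
tool_rot: [-179.3, -0.1, 97.3]
force: [0.3, -0.6, 0.5]
opening: 0.0855
t 19.8 pos [0.5204 0.0332 0.1889] rot [-1.7935e+02 -1.2000e-01  9.7260e+01] F [ 0.3 -0.6  0.5] open 85.5
 turn [-0.65 -0.11  0.66] shift now-frame [ 0.52  0.41 -1.11] goal-frame [ 0.52  0.42 -1.11] j [ -9. -17.]
[(0.95, array([ 0.527 ,  0.0393, -0.0028]))]
2981 ((524.413330078125, 37.75054931640625), (12.04007625579834, 137.12440490722656), 6.714249134063721) 0.056927303573302446
```

View pics/w8.png

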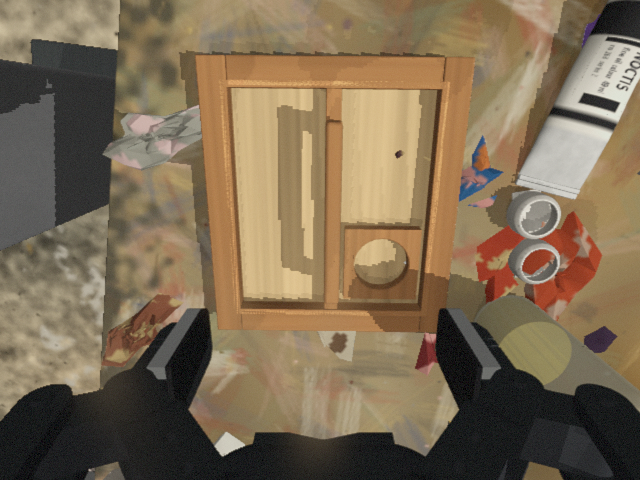

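```bash
python3 goal.py .5244 .0378 .034 96.7; python3 -m jog '[[-0.6,-0.1,0.6,0.4,0.5,2.5,0],[0,0,0,0,0,4,0],[0,0,0,0,0,4,0],[0,0,0,0,0,1.5,0],[0,0,0,0,0,0,0]]'; python3 goal.py .5244 .0378 .034 96.7
```

```text
t 19.9 pos [0.5207 0.0335 0.1892] rot [-1.7937e+02 -1.0000e-01  9.7040e+01] F [0.6 0.5 0.2] open 85.5
 turn [-0.63 -0.1   0.34] shift now-frame [ 0.36  0.59 15.51] goal-frame [ 0.39  0.42 15.52] j [ -9. -16.]
clock: 20.4
tool_pos: [0.5256, 0.0394, 0.0648]
tool_rot: [180.0, 0.0, 95.7]
force: [0.9, 0.1, -0.3]
opening: 0.0854
t 20.4 pos [0.5256 0.0394 0.0648] rot [1.7997e+02 2.0000e-02 9.5690e+01] F [ 0.9  0.1 -0.3] open 85.4
 turn [ 0.03  0.02 -1.01] shift now-frame [-0.15 -0.14  3.08] goal-frame [-0.15 -0.14  3.08] j [ -9. -14.]
```

```bash
python3 -m jog '[[0,0,-1,-0.1,-0.1,2,0],[0,0,0,0,0,1,0],[0,0,0,0,0,0,0]]'; python3 goal.py .5244 .0378 .034 96.7
```

```text
clock: 20.7
tool_pos: [0.5259, 0.0388, 0.0355]
tool_rot: [179.9, 0.0, 96.5]
force: [0.3, -0.1, 0.7]
opening: 0.0852
t 20.7 pos [0.5259 0.0388 0.0355] rot [1.7987e+02 5.0000e-02 9.6480e+01] F [ 0.3 -0.1  0.7] open 85.2
 turn [ 0.13  0.05 -0.22] shift now-frame [-0.08 -0.16  0.15] goal-frame [-0.08 -0.16  0.15] j [ -9. -15.]
```

```bash
python3 -m jog '[[0,0,-0.2,-0.1,-0.15,0.1,0],[0,0,0,0,0,0,255],[0,0,0,0,0,0,255],[0,0,0,0,0,0,255],[0,0,0,0,0,0,255],[0,0,0,0,0,0,255],[0,0,0,0,0,0,255],[0,0,0,0,0,0,255]]' 80; python3 -m jog '[[0,0,0,0,0,0,255],[0,0,0,0,0,0,255],[0,0,0,0,0,0,255]]'; python3 goal.py .5244 .0378 .034 96.7
```

```text
clock: 21.5
tool_pos: [0.5262, 0.0374, 0.0383]
tool_rot: [179.5, 0.1, 96.6]
force: [0.7, -0.9, -0.5]
opening: 0.0102
clock: 21.8
tool_pos: [0.5262, 0.0375, 0.0382]
tool_rot: [179.5, 0.1, 96.6]
force: [0.2, -1.0, 1.2]
opening: 0.0106
t 21.8 pos [0.5262 0.0375 0.0382] rot [1.7955e+02 1.4000e-01 9.6600e+01] F [ 0.2 -1.   1.2] open 10.6
 turn [ 0.45  0.14 -0.1 ] shift now-frame [ 0.05 -0.18  0.42] goal-frame [ 0.05 -0.17  0.42] j [ -9. -15.]
```

```bash
python3 -m jog '[[0,0,0,0,0,-1,255],[0,0,0,0,0,-2,255],[0,0,0,0,0,-3,255],[0,0,0,0,0,-4,255],[0,0,0,0,0,-4,255],[0,0,0,0,0,0,255]]'; cat > trayw.py <<'E'
import sys
from h import *
d=cam('wrist',sys.argv[1]); P=cloud(d); np.save('pics/'+sys.argv[1]+'.npy',P)
s=ctrl.read_state(); T=rot(s['tool_rot']); L=(P-s['tool_pos'])@T  # tool coords
ok=d['depth']>0
print(s['tool_pos'].round(4),s['tool_rot'].round(2),'F',s['force'].round(1),'open',s['opening'])
m=ok&(L[:,:,2]>-.022)&(L[:,:,2]<.005)&(abs(L[:,:,0])<.1)&(abs(L[:,:,1])<.02)
q=L[m]; print('bar',len(q),'x',np.percentile(q[:,0],[.5,99.5]),'z',np.median(q[:,2]))
# rim plane: tray rim is 23 up -> tool z = +(.0382-.023)
m=ok&(L[:,:,2]>.005)&(L[:,:,2]<.03)&(abs(L[:,:,0])<.13)&(abs(L[:,:,1])<.115)
q=L[m]; 
rim=q[(abs(q[:,0])>.105)|(abs(q[:,1])>.09)]
A=np.c_[rim[:,:2],np.ones(len(rim))]; c=np.linalg.lstsq(A,rim[:,2],rcond=None)[0]; print('rim n',len(rim),'tilt deg x,y',np.degrees(c[:2]).round(2),'z0',c[2].round(4))
for a in(-.06,-.03,0,.03,.06,.08):
    k=q[abs(q[:,0]-a)<.004]; 
    if len(k)>20: print(' x',a,'y ext',np.percentile(k[:,1],[.5,99.5]).round(4))
for a in(-.09,-.06,-.04,.04,.06,.09):
    k=q[abs(q[:,1]-a)<.004]
    if len(k)>20: print(' y',a,'x ext',np.percentile(k[:,0],[.5,99.5]).round(4))
E
python3 trayw.py w9;python3 goal.py .534 .3517 .2 87.8
```

```text
clock: 22.4
tool_pos: [0.5228, 0.038, 0.1828]
tool_rot: [-180.0, -0.0, 96.6]
force: [0.4, -0.0, -5.4]
opening: 0.0101
[0.5216 0.0381 0.18  ] [-1.7969e+02 -9.0000e-02  9.6570e+01] F [-0.4 -0.2 -5.6] open 0.01031581055370941
bar 8587 x [-0.04434217  0.0689397 ] z -0.0211495778359368
rim n 34491 tilt deg x,y [-0.01 -0.13] z0 0.0132
 x -0.06 y ext [-0.1012  0.1022]
 x -0.03 y ext [-0.1001  0.1013]
 x 0 y ext [-0.0999  0.1008]
 x 0.03 y ext [-0.1     0.1011]
 x 0.06 y ext [-0.1001  0.1009]
 x 0.08 y ext [-0.1001  0.1009]
 y -0.09 x ext [-0.0512  0.1133]
 y -0.06 x ext [-0.0949  0.1133]
 y -0.04 x ext [-0.0426  0.1134]
 y 0.04 x ext [-0.0423  0.1131]
 y 0.06 x ext [-0.0944  0.1131]
 y 0.09 x ext [-0.0508  0.1129]
t 22.45 pos [0.5216 0.0381 0.18  ] rot [-1.7969e+02 -9.0000e-02  9.6570e+01] F [-0.4 -0.2 -5.6] open 10.3
 turn [-0.32 -0.06  8.77] shift now-frame [31.01  4.81 -1.98] goal-frame [ 3.138e+01  3.000e-02 -2.000e+00] j [ -9. -15.]
```

View pics/w9.png

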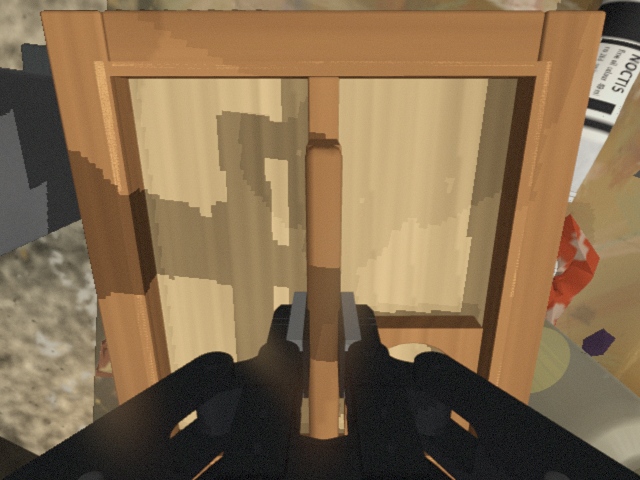

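```bash
python3 -m jog '[[0,0,2.9,3.5,0.6,-0.5,255],[0,0,2.9,4,0.4,-0.5,255],[0,0,2.9,4,0.2,-0.5,255],[0,0,0,4,0,-0.5,255],[0,0,0,4,0,0,255],[0,0,0,4,0,0,255],[0,0,0,3.5,0,0,255],[0,0,0,2,0,0,255]]'; python3 goal.py .534 .3517 .19 87.8
```

```text
clock: 23.25
tool_pos: [0.5289, 0.3357, 0.1843]
tool_rot: [-178.0, 0.4, 87.1]
force: [0.1, 0.2, -4.2]
opening: 0.0101
t 23.25 pos [0.5289 0.3357 0.1843] rot [-178.04    0.39   87.1 ] F [ 0.1  0.2 -4.2] open 10.1
 turn [-1.97  0.38 -0.71] shift now-frame [ 1.62  0.41 -0.59] goal-frame [ 1.62  0.45 -0.57] j [21. 24.]
```

```bash
python3 -m jog '[[-1.9,0.4,-0.7,1.5,0.4,0,255],[0,0,0,0,0,0,255],[0,0,0,0,0,0,255]]'; python3 goal.py .534 .3517 .12 87.8; python3 - <<'E'
from h import *
d=cam('wrist','w10')
E
```

```text
clock: 23.55
tool_pos: [0.5318, 0.3524, 0.1782]
tool_rot: [-179.6, 0.2, 88.0]
force: [0.9, -0.5, -4.4]
opening: 0.0102
t 23.55 pos [0.5318 0.3524 0.1782] rot [-179.61    0.18   88.05] F [ 0.9 -0.5 -4.4] open 10.2
 turn [-0.39  0.18  0.25] shift now-frame [-0.05  0.26  5.82] goal-frame [-0.06  0.22  5.82] j [23. 25.]
```

View pics/w10.png

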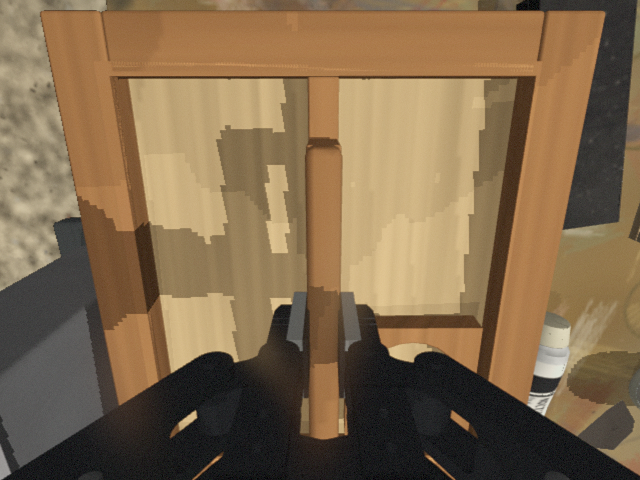

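```bash
python3 -m jog '[[-0.4,0.2,0.2,0,0.2,2,255],[0,0,0,0,0,2,255],[0,0,0,0,0,1.5,255],[0,0,0,0,0,0,255],[0,0,0,0,0,0,255]]'; python3 goal.py .5335 .3517 .115 87.8
```

```text
clock: 24.1
tool_pos: [0.5353, 0.3467, 0.1227]
tool_rot: [179.9, -0.0, 87.5]
force: [0.1, -0.3, -4.2]
opening: 0.0099
t 24.1 pos [0.5353 0.3467 0.1227] rot [179.91  -0.    87.45] F [ 0.1 -0.3 -4.2] open 9.9
 turn [ 0.09 -0.   -0.35] shift now-frame [ 0.49 -0.2   0.77] goal-frame [ 0.49 -0.2   0.77] j [22. 25.]
```

```bash
python3 -m jog '[[0,0,-0.3,0.5,-0.2,0.3,255],[0,0,0,0,0,0,255],[0,0,0,0,0,0,255]]'; python3 goal.py .5335 .3517 .115 87.8
```

```text
clock: 24.4
tool_pos: [0.5344, 0.3517, 0.1219]
tool_rot: [179.7, -0.1, 87.7]
force: [-0.4, -0.5, -4.1]
opening: 0.0102
t 24.4 pos [0.5344 0.3517 0.1219] rot [ 1.7972e+02 -8.0000e-02  8.7720e+01] F [-0.4 -0.5 -4.1] open 10.2
 turn [ 0.28 -0.08 -0.08] shift now-frame [-0.01 -0.09  0.68] goal-frame [-0.01 -0.09  0.69] j [23. 25.]
```

```bash
python3 -m jog '[[0.2,0,0,0,-0.1,1,255],[0,0,0,0,0,1,255],[0,0,0,0,0,0,255]]'; python3 goal.py .5335 .3517 .088 87.8
```

```text
clock: 24.7
tool_pos: [0.5333, 0.352, 0.1008]
tool_rot: [179.9, -0.1, 87.7]
force: [-0.2, -0.0, -4.8]
opening: 0.0104
t 24.7 pos [0.5333 0.352  0.1008] rot [ 1.7989e+02 -1.1000e-01  8.7740e+01] F [-0.2 -0.  -4.8] open 10.4
 turn [ 0.11 -0.11 -0.06] shift now-frame [-0.03  0.02  1.28] goal-frame [-0.03  0.02  1.28] j [23. 25.]
```

Inserted past the rim with no contact. Continue down.

```bash
python3 -m jog '[[0,0,0,0,0,0.5,255],[0,0,0,0,0,0.5,255],[0,0,0,0,0,0.3,255],[0,0,0,0,0,0,255]]'; python3 goal.py .5335 .3517 .088 87.8
```

```text
clock: 25.1
tool_pos: [0.5336, 0.3521, 0.0886]
tool_rot: [179.8, -0.1, 87.8]
force: [-0.3, -0.1, -3.4]
opening: 0.0102
t 25.1 pos [0.5336 0.3521 0.0886] rot [ 1.7979e+02 -1.2000e-01  8.7750e+01] F [-0.3 -0.1 -3.4] open 10.2
 turn [ 0.21 -0.12 -0.05] shift now-frame [-0.04 -0.01  0.06] goal-frame [-0.04 -0.01  0.06] j [23. 25.]
```

```bash
python3 -m jog '[[0,0,0,0,0,0.2,255],[0,0,0,0,0,0,255]]'|grep -E 'pos|force'; python3 -m jog '[[0,0,0,0,0,0.15,255],[0,0,0,0,0,0,255]]'|grep -E 'pos|force'
```

```text
tool_pos: [0.5339, 0.3523, 0.0886]
force: [0.5, -0.0, -3.9]
tool_pos: [0.5341, 0.3524, 0.0883]
force: [-0.8, 0.2, -3.6]
```

```bash
python3 -m jog '[[0,0,0,0,0,0.5,255],[0,0,0,0,0,0,255]]'|grep -E 'pos|force'; python3 trayw.py w11
```

```text
tool_pos: [0.5344, 0.3525, 0.0894]
force: [-0.4, 0.4, -4.8]
[0.5346 0.3527 0.0892] [179.34  -0.29  87.79] F [-0.  -0.7 -3.2] open 0.010077922674846505
bar 11142 x [-0.04418697  0.06888407] z -0.018762727292339645
rim n 34348 tilt deg x,y [-0.02  0.38] z0 0.0159
 x -0.06 y ext [-0.1029  0.1002]
 x -0.03 y ext [-0.1022  0.0996]
 x 0 y ext [-0.1024  0.0998]
 x 0.03 y ext [-0.1023  0.1   ]
 x 0.06 y ext [-0.1023  0.0998]
 x 0.08 y ext [-0.1024  0.0999]
 y -0.09 x ext [-0.05    0.1132]
 y -0.06 x ext [-0.0978  0.1138]
 y -0.04 x ext [-0.0383  0.1136]
 y 0.04 x ext [-0.0264  0.1135]
 y 0.06 x ext [-0.1003  0.1134]
 y 0.09 x ext [-0.0518  0.1131]
```

```bash
python3 -m jog '[[0,0,0,0,0,0,150],[0,0,0,0,0,0,150],[0,0,0,0,0,0,100],[0,0,0,0,0,0,100],[0,0,0,0,0,-2,80],[0,0,0,0,0,-4,80],[0,0,0,0,0,-5,0],[0,0,0,0,0,-4,0]]'; python3 -m jog '[[0,0,0,0,0,0,0]]'>/dev/null; python3 - <<'E'
from h import *
d=cam('wrist','w12'); P=cloud(d); np.save('pics/w12.npy',P)
Z=P[:,:,2]; c=np.array([.534,.352])
q=P[(d['depth']>0)&(abs(P[:,:,0]-.534)<.13)&(abs(P[:,:,1]-.352)<.13)]
rim=q[(q[:,2]>.062)&(q[:,2]<.085)]
a=np.radians(-2.2); u=(rim[:,:2]-c)@np.array([[np.cos(a),-np.sin(a)],[np.sin(a),np.cos(a)]])
k=(abs(u[:,0])>.088)|(abs(u[:,1])>.098)
A=np.c_[u[k],np.ones(k.sum())]; cc,_,_,_=np.linalg.lstsq(A,rim[k,2],rcond=None); print('tilt',np.degrees(cc[:2]),'z',cc[2])
r=rim[(rim[:,2]>.07)]
uu=(r[:,:2]-c)@np.array([[np.cos(a),-np.sin(a)],[np.sin(a),np.cos(a)]])
for t in(-.06,0,.06):
    print(t,'x',np.percentile(uu[abs(uu[:,1]-t)<.004][:,0],[.5,99.5]).round(4),'y',np.percentile(uu[abs(uu[:,0]-t)<.004][:,1],[.5,99.5]).round(4))
b=q[q[:,2]>.095]; b=b[b[:,2]<.115]; rr=cv2.minAreaRect((b[:,:2]*1000).astype(np.float32)); print('bar',rr,np.median(b[:,2]))
print([(round(x['conf'],2),toW(d,x['point']).round(4)) for x in finder.pinpoint('wrist','lift_tray')])
E
python3 goal.py .58 -.334 .2 0
```

```text
clock: 26.55
tool_pos: [0.532, 0.3513, 0.2352]
tool_rot: [-179.9, 0.0, 87.8]
force: [0.4, 0.5, -0.1]
opening: 0.0844
tilt [ 0.06865378 -0.04991855] z 0.07221891052684803
-0.06 x [-0.1015  0.1014] y [-0.1123  0.1139]
0 x [-0.1015  0.1014] y [-0.1125  0.1139]
0.06 x [-0.1016  0.1013] y [-0.1118  0.1139]
bar ((533.8765869140625, 353.19512939453125), (137.062255859375, 11.906684875488281), 87.88358306884766) 0.10692388994135393
[(0.86, array([0.5347, 0.3554, 0.0499]))]
t 26.75 pos [0.5322 0.3513 0.2358] rot [179.99   0.    87.75] F [ 0.3 -0.7 -0.4] open 85.4
 turn [ 1.000e-02 -1.000e-02  8.775e+01] shift now-frame [-68.29   7.46   3.58] goal-frame [ 4.78 68.53  3.58] j [23. 25.]
```

View pics/w12.png

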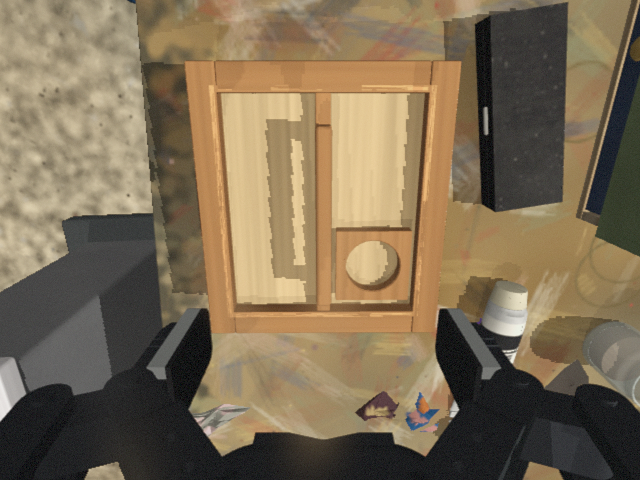

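```bash
python3 -m jog '[[0,0,8.5,-4.5,0,0,0],[0,0,8.5,-4.4,0.8,0,0],[0,0,8.5,-4.2,1.5,0,0],[0,0,8.5,-4,2.1,0,0],[0,0,8.5,-3.6,2.6,0,0],[0,0,8.5,-3.2,3.2,0,0],[0,0,8.5,-2.7,3.6,0,0],[0,0,8.5,-2.1,4,0,0]]'; python3 goal.py .58 -.334 .2 0
```

```text
clock: 27.55
tool_pos: [0.5214, -0.0158, 0.2203]
tool_rot: [-179.5, 1.3, 19.0]
force: [0.9, 0.1, 0.2]
opening: 0.0852
t 27.55 pos [ 0.5214 -0.0158  0.2203] rot [-179.54    1.35   19.01] F [0.9 0.1 0.2] open 85.2
 turn [-0.23  1.41 19.  ] shift now-frame [-4.77 32.    1.89] goal-frame [ 5.86 31.82  2.03] j [-15.  56.]
```

```bash
python3 -m jog '[[0,0.7,8,-1,4.3,0,0],[0,0.7,8,-0.4,4.5,0,0],[0,0,3,0.7,4.5,0,0],[0,0,0,1,4.5,0,0],[0,0,0,1.5,4.5,0,0],[0,0,0,1.5,4.5,0,0],[0,0,0,1.5,3.5,0,0],[0,0,0,0,0,0,0]]'; python3 wl.py w13 small_bottle; python3 goal.py .58 -.334 .2 0
```

```text
clock: 28.35
tool_pos: [0.5853, -0.337, 0.1994]
tool_rot: [-178.9, 1.4, -1.5]
force: [-0.6, 1.2, -1.5]
opening: 0.0852
  pin 0.65 [ 0.5793 -0.3309 -0.0036]
t 28.5 pos [ 0.5852 -0.3323  0.2017] rot [-178.94    1.29   -1.28] F [1.2 0.3 0.5] open 85.8
 turn [-1.08  1.28 -1.29] shift now-frame [-0.51  0.18  0.18] goal-frame [-0.52  0.17  0.17] j [-40.  52.]
```

View pics/w13.png

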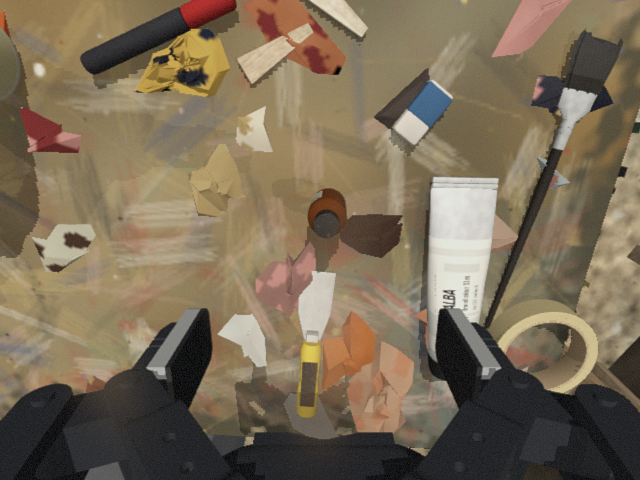

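```bash
python3 - <<'E'
from h import *
d=cam('wrist'); P=cloud(d)
q=P[(d['depth']>0)&(abs(P[:,:,0]-.58)<.05)&(abs(P[:,:,1]+.334)<.05)]
for lo,hi in((.066,.085),(.045,.064),(.01,.04)):
    k=q[(q[:,2]>lo)&(q[:,2]<hi)]
    if len(k): print(lo,len(k),k.min(0).round(4),k.max(0).round(4),[np.round(v,1) for v in cv2.minEnclosingCircle((k[:,:2]*1000).astype(np.float32))])
E
python3 goal.py .579 -.333 .1 0
```

```text
0.066 550 [ 0.5717 -0.3449  0.0662] [ 0.5905 -0.3266  0.074 ] [array([ 581.1, -335.9]), np.float64(9.6)]
0.045 643 [ 0.5674 -0.3511  0.0452] [ 0.5956 -0.3211  0.0634] [array([ 580.2, -336.1]), np.float64(15.4)]
0.01 225 [ 0.5822 -0.3517  0.0102] [ 0.5951 -0.3209  0.0399] [array([ 582.4, -336.3]), np.float64(15.4)]
t 28.55 pos [ 0.5854 -0.3319  0.2027] rot [-178.99    1.23   -1.24] F [0.1 1.1 0.9] open 85.2
 turn [-1.03  1.22 -1.25] shift now-frame [-0.42  0.31 10.27] goal-frame [-0.64  0.11 10.27] j [-40.  52.]
```

```bash
python3 -m jog '[[-1,1.2,-1.2,-0.5,0.4,4,0],[0,0,0,0,0,3.5,0],[0,0,0,0,0,2.5,0],[0,0,0,0,0,0,0]]'; python3 goal.py .5805 -.336 .014 0
```

```text
clock: 28.95
tool_pos: [0.5799, -0.3293, 0.1029]
tool_rot: [179.9, -0.2, 0.4]
force: [-0.8, 0.5, 0.1]
opening: 0.0856
t 28.95 pos [ 0.5799 -0.3293  0.1029] rot [179.86  -0.23   0.36] F [-0.8  0.5  0.1] open 85.6
 turn [ 0.14 -0.23  0.36] shift now-frame [0.03 0.65 8.9 ] goal-frame [0.06 0.67 8.89] j [-40.  50.]
```

```bash
python3 -m jog '[[0,0,0.3,0,0.6,1,0],[0,0,0,0,0,3,0],[0,0,0,0,0,3,0],[0,0,0,0,0,0,0]]'; python3 goal.py .5805 -.336 .014 0
```

```text
clock: 29.35
tool_pos: [0.583, -0.3357, 0.0371]
tool_rot: [179.5, -0.7, 0.2]
force: [-0.3, -0.2, -0.4]
opening: 0.0854
t 29.35 pos [ 0.583  -0.3357  0.0371] rot [179.48  -0.68   0.2 ] F [-0.3 -0.2 -0.4] open 85.4
 turn [ 0.52 -0.68  0.2 ] shift now-frame [-0.27  0.01  2.31] goal-frame [-0.25  0.03  2.31] j [-40.  50.]
```

```bash
python3 -m jog '[[0.5,-0.7,0.2,-0.2,0,1.2,0],[0,0,0,0,0,1,0],[0,0,0,0,0,0,0]]'; python3 goal.py .5805 -.336 .014 0
```

```text
clock: 29.65
tool_pos: [0.5828, -0.3371, 0.0181]
tool_rot: [179.8, -0.2, -0.0]
force: [-0.7, -0.0, 0.1]
opening: 0.0856
t 29.65 pos [ 0.5828 -0.3371  0.0181] rot [ 1.7977e+02 -2.1000e-01 -1.0000e-02] F [-0.7 -0.   0.1] open 85.6
 turn [ 0.23 -0.21 -0.01] shift now-frame [-0.23 -0.11  0.41] goal-frame [-0.23 -0.11  0.41] j [-40.  50.]
```

```bash
python3 -m jog '[[0.2,-0.2,0,-0.25,-0.1,0.5,0],[0,0,0,0,0,0,200],[0,0,0,0,0,0,200],[0,0,0,0,0,0,200],[0,0,0,0,0,0,200],[0,0,0,0,0,0,200],[0,0,0,0,0,0,200],[0,0,0,0,0,0,200]]' 30; python3 -m jog '[[0,0,0,0,0,0,200]]'|grep open; python3 goal.py .5805 -.336 .014 0
```

```text
clock: 30.45
tool_pos: [0.5811, -0.3369, 0.0156]
tool_rot: [179.8, -0.2, -0.0]
force: [0.7, 0.5, -0.3]
opening: 0.0298
opening: 0.0297
t 30.55 pos [ 0.581  -0.3368  0.0155] rot [ 1.7983e+02 -1.8000e-01 -1.0000e-02] F [-0.2  0.2 -0.5] open 29.7
 turn [ 0.17 -0.18 -0.01] shift now-frame [-0.05 -0.08  0.15] goal-frame [-0.05 -0.08  0.15] j [-40.  50.]
```

```bash
python3 -m jog '[[0,0,0,0,0,-3,200],[0,0,0,0,0,-5,200],[0,0,0,0,0,-5,200],[0,0,0,-2,-2,-5,200],[0,0,0,-3,-4,-2,200],[0,0,0,-1,-4.5,0,200],[0,0,0,0,-4.5,0,200],[0,0,0,0,-4.5,0,200]]'; python3 wl.py w14 small_bottle;python3 goal.py .5751 .3016 .22 -2.1
```

```text
clock: 31.35
tool_pos: [0.5228, -0.1462, 0.2128]
tool_rot: [179.9, -0.2, -0.5]
force: [1.0, -0.9, -1.1]
opening: 0.03
small_bottle 0.98 n 11863 ctr [ 525.3 -145.1] size [24.6 29.9] ax 92.0 pca 89.5 mean [ 529.4 -145.1] zmax 0.271
  pin 0.67 [ 0.5198 -0.1402  0.1986]
t 31.5 pos [ 0.5233 -0.1454  0.2127] rot [ 1.7987e+02 -1.6000e-01 -2.2000e-01] F [0.7 0.1 0.3] open 29.5
 turn [ 0.13 -0.16  1.88] shift now-frame [  5.01 -44.72  -0.81] goal-frame [  3.54 -44.86  -0.73] j [-28.  62.]
```

View pics/w14.png

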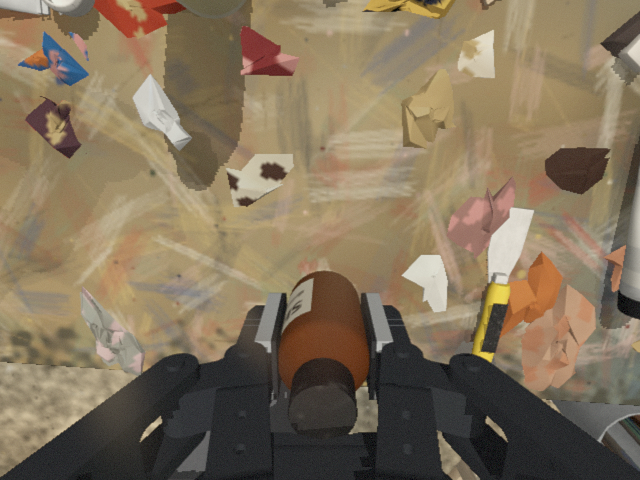

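```bash
python3 -m jog '[[0,0,0,0,-4.5,-0.2,200],[0,0,0,0,-4.5,-0.2,200],[0,0,0,0,-4.5,-0.2,200],[0,0,0,0,-4.5,-0.2,200],[0,0,0,0,-4.5,0,200],[0,0,0,0.4,-4.5,0,200],[0,0,0,0.6,-4.5,0,200],[0,0,1.8,0.8,-4.5,0,200]]'; python3 goal.py .5751 .3016 .22 -2.1
```

```text
clock: 32.3
tool_pos: [0.5492, 0.2144, 0.2186]
tool_rot: [179.7, -0.3, -3.0]
force: [0.6, -0.9, 0.2]
opening: 0.0298
t 32.3 pos [0.5492 0.2144 0.2186] rot [179.67  -0.27  -3.04] F [ 0.6 -0.9  0.2] open 29.8
 turn [ 0.33 -0.26 -0.94] shift now-frame [ 2.12 -8.84 -0.18] goal-frame [ 2.27 -8.81 -0.14] j [ 10. 103.]
```

```bash
python3 - <<'E'
from h import *
P=np.load('pics/w12.npy'); i=cv2.cvtColor(cv2.imread('pics/w12.png'),cv2.COLOR_BGR2GRAY)
q=P[225:300,335:412].reshape(-1,3)
f=q[(q[:,2]<.063)&(np.hypot(q[:,0]-.5751,q[:,1]-.3016)<.03)]
print(np.percentile(q[:,2],[2,20,50,80,98]).round(4),len(f)); print(cv2.minEnclosingCircle((f[:,:2]*1000).astype(np.float32)))
t=q[(q[:,2]>.066)&(abs(q[:,0]-.5751)<.05)]; print(t.min(0),t.max(0), cv2.minAreaRect((t[:,:2]*1000).astype(np.float32)))
E
python3 -m jog '[[0.3,-0.2,-0.9,1.1,-4.4,0,200],[0,0,0,1.1,-4.2,0,200],[0,0,0,0,0,0,200]]'; python3 goal.py .5751 .3016 .11 -2.1
```

```text
[0.0563 0.0574 0.0682 0.0695 0.0707] 1929
((575.281982421875, 300.0649108886719), 23.521095275878906)
[0.53441747 0.26750202 0.06607747] [0.60794261 0.43179909 0.38315998] ((572.747314453125, 349.77630615234375), (68.54113006591797, 167.59994506835938), 2.804520606994629)
clock: 32.6
tool_pos: [0.5779, 0.305, 0.2166]
tool_rot: [180.0, -0.1, -2.1]
force: [-0.6, -0.1, -0.5]
opening: 0.0292
t 32.6 pos [0.5779 0.305  0.2166] rot [ 1.7998e+02 -5.0000e-02 -2.0700e+00] F [-0.6 -0.1 -0.5] open 29.2
 turn [ 0.02 -0.05  0.03] shift now-frame [-0.28  0.34 10.66] goal-frame [-0.27  0.35 10.66] j [ 17. 110.]
```

```bash
python3 -m jog '[[0,0,0,-0.2,0.3,3,200],[0,0,0,0,0,4,200],[0,0,0,0,0,3,200],[0,0,0,0,0,0,200],[0,0,0,0,0,0,200]]'; python3 goal.py .5755 .301 .1 -2.1
```

```text
clock: 33.1
tool_pos: [0.5806, 0.2978, 0.1134]
tool_rot: [179.9, -0.2, -2.3]
force: [0.1, -0.2, 0.6]
opening: 0.0293
t 33.1 pos [0.5806 0.2978 0.1134] rot [179.93  -0.22  -2.27] F [ 0.1 -0.2  0.6] open 29.3
 turn [ 0.07 -0.22 -0.17] shift now-frame [-0.53 -0.3   1.34] goal-frame [-0.52 -0.3   1.34] j [ 17. 109.]
```

```bash
python3 -m jog '[[0,-0.2,-0.1,-0.5,-0.3,0.5,200],[0,0,0,0,0,0.6,200],[0,0,0,0,0,0,200],[0,0,0,0,0,0,200]]'; python3 goal.py .5755 .301 .0745 -2.1
```

```text
clock: 33.5
tool_pos: [0.5777, 0.3007, 0.1063]
tool_rot: [-179.9, -0.4, -2.2]
force: [-0.5, -0.6, -0.8]
opening: 0.0301
t 33.5 pos [0.5777 0.3007 0.1063] rot [-179.94   -0.41   -2.23] F [-0.5 -0.6 -0.8] open 30.1
 turn [-0.06 -0.41 -0.13] shift now-frame [-0.25 -0.02  3.18] goal-frame [-0.22 -0.03  3.18] j [ 17. 109.]
```

```bash
python3 -m jog '[[0,-0.4,-0.1,-0.3,0,0.8,200],[0,0,0,0,0,1,200],[0,0,0,0,0,0,200]]'; python3 goal.py .5755 .301 .0745 -2.1
```

```text
clock: 33.8
tool_pos: [0.5746, 0.301, 0.0876]
tool_rot: [-179.9, -0.0, -2.1]
force: [-0.3, 0.2, -1.7]
opening: 0.0297
t 33.8 pos [0.5746 0.301  0.0876] rot [-1.7991e+02 -5.0000e-02 -2.1000e+00] F [-0.3  0.2 -1.7] open 29.7
 turn [-0.09 -0.05 -0.  ] shift now-frame [0.09 0.   1.31] goal-frame [ 0.09 -0.    1.31] j [ 17. 109.]
```

```bash
python3 -m jog '[[0,0,0,0.1,0,0.8,200],[0,0,0,0,0,0.4,200],[0,0,0,0,0,0,200]]'; python3 goal.py .5755 .301 .0735 -2.1
```

```text
clock: 34.1
tool_pos: [0.5757, 0.301, 0.074]
tool_rot: [-179.9, -0.0, -2.1]
force: [0.4, 0.0, -0.3]
opening: 0.0296
t 34.1 pos [0.5757 0.301  0.074 ] rot [-1.7993e+02 -1.0000e-02 -2.1000e+00] F [ 0.4  0.  -0.3] open 29.6
 turn [-0.07 -0.01  0.  ] shift now-frame [-0.02 -0.    0.05] goal-frame [-0.02 -0.    0.05] j [ 17. 109.]
```

```bash
python3 -m jog '[[0,0,0,0,0,0.1,200],[0,0,0,0,0,0,128],[0,0,0,0,0,0,128],[0,0,0,0,0,0,128],[0,0,0,0,0,0,128],[0,0,0,0,0,-1,128],[0,0,0,0,0,-2,128],[0,0,0,0,0,-3,128]]'; python3 -m jog '[[0,0,0,0,0,-5,100],[0,0,0,0,0,-4,0],[0,0,0,0,0,0,0]]';  python3 wl.py w15 small_bottle lift_tray; python3 goal.py .44 -.314 .2 -8
```

```text
clock: 34.9
tool_pos: [0.5745, 0.3004, 0.1329]
tool_rot: [180.0, 0.3, -2.1]
force: [-0.1, 0.1, 0.7]
opening: 0.0422
clock: 35.2
tool_pos: [0.5755, 0.3007, 0.2327]
tool_rot: [-179.9, -0.1, -2.1]
force: [0.1, 0.3, 0.2]
opening: 0.0783
small_bottle 0.8 n 1837 ctr [567.8 302.8] size [45.1 34.8] ax 2.8 pca 94.9 mean [580.1 301.8] zmax 0.131
  pin 0.64 [0.5755 0.3061 0.0572]
  pin 0.57 [0.7133 0.1619 0.0017]
lift_tray 0.66 n 57403 ctr [533.7 352.6] size [228.2 204.5] ax 87.8 pca 69.1 mean [546.5 350.2] zmax 0.107
t 35.45 pos [0.5736 0.3    0.2244] rot [179.84   0.64  -2.11] F [0.3 0.5 0. ] open 85.3
 turn [0.19 0.63 5.89] shift now-frame [-11.05  61.84   2.73] goal-frame [-4.68 62.66  2.44] j [ 17. 109.]
```

View pics/w15.png

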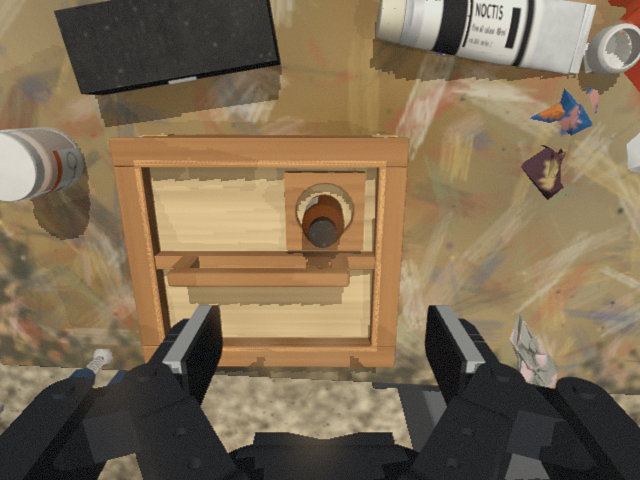

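```bash
python3 -m jog '[[0,0.6,0,-1,4.3,0,0],[0,0,0,-1.5,4.5,0,0],[0,0,0,-1.5,4.5,0,0],[0,0,0,-1.5,4.5,0,0],[0,0,0,-1.5,4.5,0,0],[0,0,0,-1.5,4.5,0,0],[0,0,0,-1.5,4.5,0,0],[0,0,0,-1.5,4.5,0,0]]'; python3 goal.py .411 -.309 .2 -8
```

```text
clock: 36.25
tool_pos: [0.4382, -0.0609, 0.2154]
tool_rot: [179.9, 1.1, -1.6]
force: [0.1, -0.3, 0.3]
opening: 0.0853
t 36.25 pos [ 0.4382 -0.0609  0.2154] rot [179.87   1.14  -1.59] F [ 0.1 -0.3  0.3] open 85.3
 turn [0.2  1.13 6.41] shift now-frame [-2.   24.87  1.64] goal-frame [ 0.76 24.95  1.54] j [-23.  69.]
```

```bash
python3 -m jog '[[0,1.1,3,-0.3,4.4,0.2,0],[0,0,3.4,-0.1,4.4,0.2,0],[0,0,0,0.2,4.4,0.2,0],[0,0,0,0.2,4.4,0.2,0],[0,0,0,0.2,4.4,0.2,0],[0,0,0,0.2,2,0,0],[0,0,0,0,0,0,0]]'; python3 wl.py w16 palette_scraper; python3 goal.py .411 -.309 .2 -8
```

```text
clock: 36.95
tool_pos: [0.4074, -0.3125, 0.1981]
tool_rot: [-179.7, 0.7, -8.7]
force: [-0.2, -0.1, -1.1]
opening: 0.0855
palette_scraper 0.68 n 2416 ctr [ 427.8 -316.5] size [ 22.6 155.4] ax 173.5 pca 173.7 mean [ 400.6 -313. ] zmax 0.02
  pin 0.68 [ 0.4313 -0.3153 -0.0027]
t 37.1 pos [ 0.408  -0.3094  0.1989] rot [-179.69    0.65   -8.49] F [-0.6  0.2  0. ] open 85.2
 turn [-0.31  0.65 -0.49] shift now-frame [ 0.28 -0.08 -0.11] goal-frame [ 0.29 -0.08 -0.11] j [-50.  48.]
```

View pics/w16.png

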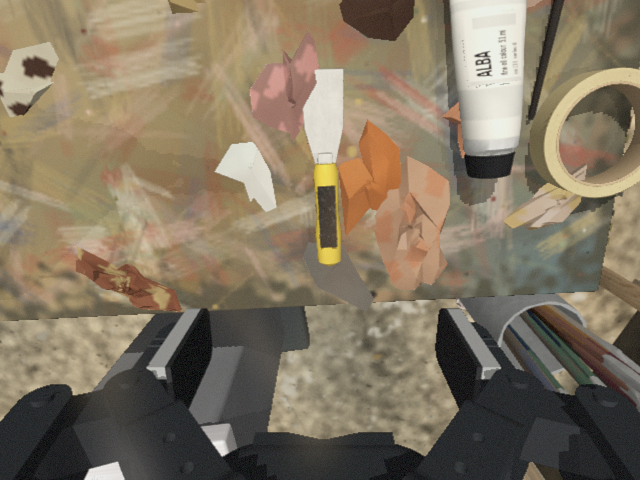

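```bash
python3 - <<'E'
from h import *
d=cam('wrist'); P=cloud(d)
m=np.zeros((480,640),bool); m[158:270,308:348]=1
k=P[m&(P[:,:,2]>.0095)&(P[:,:,2]<.025)&(d['depth']>0)]
r=cv2.minAreaRect((k[:,:2]*1000).astype(np.float32)); print(len(k),r,k[:,2].max())
E
python3 goal.py .411 -.309 .2 -8
```

```text
2354 ((396.50726318359375, -312.948486328125), (22.255695343017578, 96.48409271240234), 82.61876678466797) 0.020616310281281358
t 37.15 pos [ 0.4083 -0.3091  0.1992] rot [-179.73    0.62   -8.44] F [ 0.3 -0.7 -0.3] open 85.6
 turn [-0.28  0.62 -0.44] shift now-frame [ 0.27 -0.06 -0.08] goal-frame [ 0.27 -0.05 -0.08] j [-50.  48.]
```

```bash
python3 -m jog '[[-0.3,0.6,-1,0.5,0.5,4,0],[0,0,0,0,0,4.5,0],[0,0,0,0,0,4.5,0],[0,0,0,0,0,3,0],[0,0,0,0,0,0,0]]'; python3 goal.py .413 -.315 .003 -7.4
```

```text
clock: 37.65
tool_pos: [0.4154, -0.3095, 0.0376]
tool_rot: [179.7, -0.3, -6.9]
force: [-0.4, 0.2, 1.6]
opening: 0.0853
t 37.65 pos [ 0.4154 -0.3095  0.0376] rot [179.72  -0.33  -6.91] F [-0.4  0.2  1.6] open 85.3
 turn [ 0.28 -0.33  0.49] shift now-frame [-0.2   0.56  3.46] goal-frame [-0.17  0.57  3.46] j [-50.  47.]
```

```bash
python3 -m jog '[[0.3,-0.3,0.5,-0.2,0.5,1.2,0],[0,0,0,0,0,1.2,0],[0,0,0,0,0,0,0],[0,0,0,0,0,0,0]]'; python3 goal.py .413 -.315 .003 -7.4
```

```text
clock: 38.05
tool_pos: [0.4148, -0.3147, 0.016]
tool_rot: [179.8, -0.3, -7.3]
force: [-0.2, -0.6, 1.1]
opening: 0.0857
t 38.05 pos [ 0.4148 -0.3147  0.016 ] rot [179.8   -0.27  -7.3 ] F [-0.2 -0.6  1.1] open 85.7
 turn [ 0.2  -0.27  0.1 ] shift now-frame [-0.18  0.05  1.29] goal-frame [-0.18  0.05  1.3 ] j [-50.  47.]
```

```bash
python3 -m jog '[[0.2,-0.3,0,-0.2,0,0.9,0],[0,0,0,0,0,0.4,120],[0,0,0,0,0,0,120],[0,0,0,0,0,0,120]]' 40; python3 goal.py .413 -.315 .003 -7.4
```

```text
clock: 38.45
tool_pos: [0.4133, -0.3152, 0.0035]
tool_rot: [179.9, -0.1, -7.3]
force: [0.3, 0.5, 1.0]
opening: 0.0455
t 38.45 pos [ 0.4133 -0.3152  0.0035] rot [ 1.7989e+02 -8.0000e-02 -7.3100e+00] F [0.3 0.5 1. ] open 45.5
 turn [ 0.11 -0.08  0.09] shift now-frame [-0.03 -0.02  0.05] goal-frame [-0.03 -0.02  0.05] j [-50.  47.]
```

```bash
python3 -m jog '[[0,0,0,0,0,0,220],[0,0,0,0,0,0,220],[0,0,0,0,0,0,220],[0,0,0,0,0,0,220],[0,0,0,0,0,0,220],[0,0,0,0,0,0,220]]' 40; python3 -m jog '[[0,0,0,0,0,-1,220],[0,0,0,0,0,-3,220],[0,0,0,0,0,-5,220],[0,0,0,0,0,-5,220],[0,0,0,0,0,-5,220],[0,0,0,0,0,-2,220],[0,0,0,0,0,0,220]]'; python3 - <<'E'
from h import *
d=cam('wrist','w17')
E
python3 goal.py .5 .0 .22 87.8
```

```text
clock: 39.05
tool_pos: [0.4134, -0.3153, 0.0039]
tool_rot: [179.9, -0.1, -7.3]
force: [-0.8, -0.7, -0.8]
opening: 0.02
clock: 39.75
tool_pos: [0.4124, -0.314, 0.2239]
tool_rot: [179.9, -0.1, -7.3]
force: [0.2, 0.5, -1.3]
opening: 0.0199
t 39.8 pos [ 0.4121 -0.3137  0.2225] rot [ 1.7995e+02 -3.0000e-02 -7.3100e+00] F [-0.1 -0.3  0.3] open 19.9
 turn [ 6.000e-02  2.000e-02 -9.511e+01] shift now-frame [  4.73 -32.23   0.22] goal-frame [31.68  7.58  0.25] j [-50.  47.]
```

View pics/w17.png

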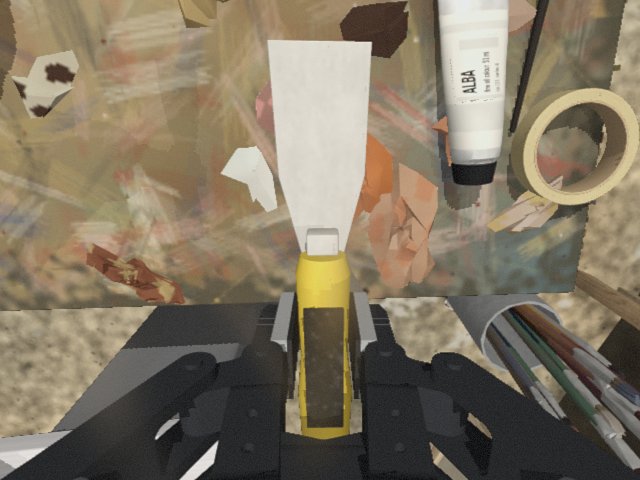

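```bash
python3 - <<'E'
from h import *
d=cam('wrist'); P=cloud(d); s=ctrl.read_state(); L=(P-s['tool_pos'])@rot(s['tool_rot'])
m=(d['depth']>0)&(abs(L[:,:,1])<.03)&(L[:,:,0]>-.02)&(L[:,:,0]<.13)&(abs(L[:,:,2])<.02)&(np.arange(480)[:,None]<250)
q=L[m]; print(len(q),q.min(0),q.max(0)); b=q[q[:,0]>.05]; print('blade y mid',np.median(b[:,1]), 'z',np.median(b[:,2]), np.polyfit(b[:,0],b[:,2],1))
print(s['tool_pos'],s['tool_rot'])
E
```

```text
17602 [ 0.0257921  -0.01920456 -0.00921   ] [0.10080616 0.0156375  0.00347905]
blade y mid -0.001636774097344322 z 0.0006238363516485625 [-0.01137632  0.00150461]
[ 0.41171913 -0.31328442  0.22060709] [-1.79917384e+02  1.23942077e-01 -7.31152713e+00]
```

```bash
python3 -m jog '[[0,0,-8.5,-0.5,-4,0,220],[0,0,-8.5,0,-4.5,0,220],[0,0,-8.5,0.8,-4.4,0,220],[0,0,-8.5,1.4,-4.3,0,220],[0,0,-8.5,2,-4,0,220],[0,0,-8.5,2.6,-3.7,0,220],[0,0,-8.5,3.1,-3.2,0,220],[0,0,-8.5,3.5,-2.8,0,220]]'; python3 goal.py .4903 .3368 .2 87.9
```

```text
clock: 40.65
tool_pos: [0.4008, 0.0517, 0.2091]
tool_rot: [-178.3, -0.1, 61.5]
force: [0.9, -0.1, -1.5]
opening: 0.0199
t 40.65 pos [0.4008 0.0517 0.2091] rot [-1.7825e+02 -6.0000e-02  6.1470e+01] F [ 0.9 -0.1 -1.5] open 19.9
 turn [ -1.7   -0.47 -26.43] shift now-frame [29.32 -5.72  1.12] goal-frame [28.82  7.9   0.91] j [-10.  18.]
```

```bash
python3 -m jog '[[-0.6,-0.2,-8,4.2,-0.8,0,220],[-0.6,-0.2,-8,4.2,0,0,220],[-0.5,0,-8,4.2,0.7,0,220],[0,0,-2.5,4.2,1.2,0,220],[0,0,0,4,1.2,0,220],[0,0,0,3.8,1.2,0,220],[0,0,0,2.5,1,0,220],[0,0,0,0,0,0,220]]'; python3 goal.py .4903 .3368 .15 87.9
```

```text
clock: 41.45
tool_pos: [0.4868, 0.3311, 0.1912]
tool_rot: [-178.3, 0.4, 89.7]
force: [0.4, 0.2, -0.8]
opening: 0.02
t 41.45 pos [0.4868 0.3311 0.1912] rot [-178.32    0.4    89.74] F [ 0.4  0.2 -0.8] open 20.0
 turn [-1.67  0.42  1.84] shift now-frame [0.6  0.47 4.1 ] goal-frame [0.58 0.33 4.12] j [23. 23.]
```

```bash
python3 -m jog '[[-1.6,0.4,1.8,0.6,0.4,2,220],[0,0,0,0,0,2,220],[0,0,0,0,0,2,220],[0,0,0,0,0,0,220],[0,0,0,0,0,0,220]]'; python3 goal.py .4903 .3368 .1 87.9
```

```text
clock: 41.95
tool_pos: [0.4864, 0.3339, 0.1215]
tool_rot: [-179.2, 0.4, 87.9]
force: [0.9, 0.5, -0.9]
opening: 0.02
t 41.95 pos [0.4864 0.3339 0.1215] rot [-179.2     0.43   87.87] F [ 0.9  0.5 -0.9] open 20.0
 turn [-0.8   0.43 -0.03] shift now-frame [0.32 0.41 2.14] goal-frame [0.3  0.38 2.15] j [23. 25.]
```

```bash
python3 -m jog '[[-0.8,0.4,0,0.3,0.4,0.8,220],[0,0,0,0,0,0.8,220],[0,0,0,0,0,0,220],[0,0,0,0,0,0,220]]'; python3 goal.py .4903 .3368 .0625 87.9;python3 - <<'E'
from h import *
d=cam('wrist','w18')
E
```

```text
clock: 42.35
tool_pos: [0.4908, 0.3356, 0.1068]
tool_rot: [179.9, 0.0, 87.8]
force: [-0.2, 0.1, -1.1]
opening: 0.0197
t 42.35 pos [0.4908 0.3356 0.1068] rot [1.7992e+02 1.0000e-02 8.7800e+01] F [-0.2  0.1 -1.1] open 19.7
 turn [ 0.08  0.01 -0.1 ] shift now-frame [ 0.12 -0.06  4.43] goal-frame [ 0.12 -0.06  4.43] j [23. 25.]
```

View pics/w18.png

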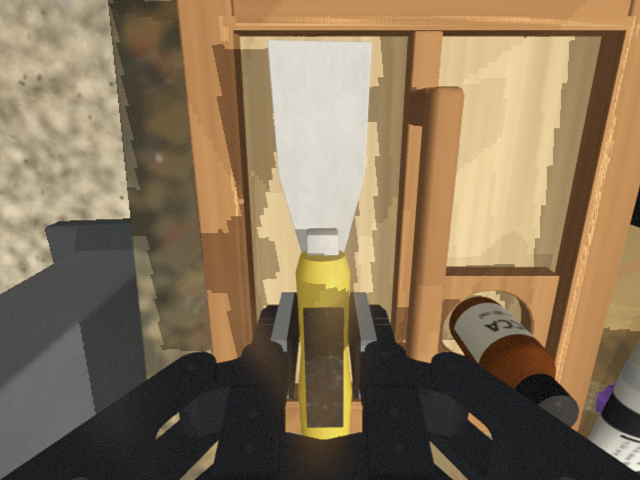

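```bash
python3 -m jog '[[0,0,-0.1,0.1,-0.1,0.8,220],[0,0,0,0,0,0.8,220],[0,0,0,0,0,0,220],[0,0,0,0,0,0,220]]'; python3 goal.py .4903 .3368 .0625 87.9
```

```text
clock: 42.8
tool_pos: [0.4898, 0.3368, 0.09]
tool_rot: [179.9, -0.0, 87.9]
force: [0.4, 0.1, -0.5]
opening: 0.0194
t 42.8 pos [0.4898 0.3368 0.09  ] rot [ 1.7989e+02 -1.0000e-02  8.7920e+01] F [ 0.4  0.1 -0.5] open 19.4
 turn [ 0.11 -0.01  0.02] shift now-frame [0.   0.04 2.75] goal-frame [0.   0.05 2.75] j [23. 25.]
```

```bash
for k in 1; do python3 -m jog '[[0,0,0,0,0,0.7,220],[0,0,0,0,0,0.4,220],[0,0,0,0,0,0,220]]'; python3 -m jog '[[0,0,0,0,0,0.5,220],[0,0,0,0,0,0.4,220],[0,0,0,0,0,0,220]]'; done; python3 goal.py .4903 .3368 .0625 87.9;python3 - <<'E'
from h import *
d=cam('wrist','w19'); d=cam('side','s19')
E
```

```text
clock: 43.1
tool_pos: [0.4898, 0.3368, 0.0781]
tool_rot: [179.9, -0.0, 87.9]
force: [-0.1, -0.2, -1.0]
opening: 0.0202
clock: 43.4
tool_pos: [0.4899, 0.3368, 0.0683]
tool_rot: [179.9, -0.0, 87.9]
force: [0.6, -0.2, -0.2]
opening: 0.0198
t 43.4 pos [0.4899 0.3368 0.0683] rot [ 1.7989e+02 -1.0000e-02  8.7920e+01] F [ 0.6 -0.2 -0.2] open 19.8
 turn [ 0.11 -0.01  0.02] shift now-frame [0.   0.04 0.58] goal-frame [0.   0.04 0.58] j [23. 25.]
```

View pics/w19.png

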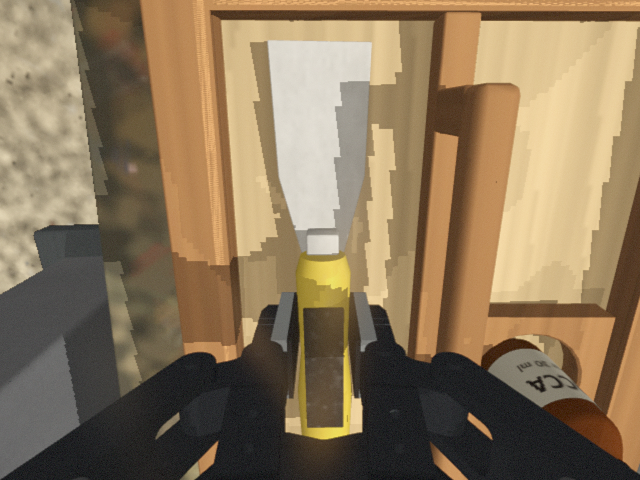

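```bash
python3 -m jog '[[0,0,0,0,0,0.5,220],[0,0,0,0,0,0,220],[0,0,0,0,0,0,220]]'; python3 goal.py .4903 .3368 .0625 87.9
```

```text
clock: 43.8
tool_pos: [0.4903, 0.337, 0.0637]
tool_rot: [179.8, -0.0, 87.9]
force: [0.3, -0.6, -0.4]
opening: 0.02
t 43.8 pos [0.4903 0.337  0.0637] rot [ 1.7981e+02 -4.0000e-02  8.7920e+01] F [ 0.3 -0.6 -0.4] open 20.0
 turn [ 0.19 -0.04  0.02] shift now-frame [-0.02  0.    0.12] goal-frame [-0.02  0.    0.12] j [23. 25.]
```

```bash
python3 -m jog '[[0,0,0,0,0,0.2,220],[0,0,0,0,0,0,220],[0,0,0,0,0,0,160],[0,0,0,0,0,0,160],[0,0,0,0,0,0,160],[0,0,0,0,0,0,160]]'; python3 goal.py .4903 .3368 .2 87.9; python3 -m jog '[[0,0,0,0,0,-1,160],[0,0,0,0,0,-2,160],[0,0,0,0,0,-4,160],[0,0,0,0,0,-5,160],[0,0,0,0,0,-5,160],[0,0,0,0,0,-2,160],[0,0,0,0,0,0,160]]'; python3 wl.py w20 palette_scraper small_bottle
```

```text
clock: 44.4
tool_pos: [0.4901, 0.3372, 0.0629]
tool_rot: [179.8, -0.1, 87.9]
force: [-2.3, -0.7, 1.6]
opening: 0.0319
t 44.4 pos [0.4901 0.3372 0.0629] rot [ 1.7976e+02 -7.0000e-02  8.7940e+01] F [-2.3 -0.7  1.6] open 31.9
 turn [ 0.24 -0.07  0.04] shift now-frame [ -0.02   0.08 -13.71] goal-frame [ -0.04   0.03 -13.71] j [23. 25.]
clock: 45.1
tool_pos: [0.4901, 0.3366, 0.263]
tool_rot: [179.6, -0.1, 87.9]
force: [0.5, -0.9, -1.4]
opening: 0.032
palette_scraper 0.71 n 5389 ctr [495.7 354.6] size [ 34.1 169.3] ax 92.4 pca 89.8 mean [492.7 371.1] zmax 0.078
  pin 0.63 [0.4935 0.3567 0.0523]
small_bottle 0.93 n 1910 ctr [589.  289.5] size [33.3 66.3] ax 129.4 pca 24.6 mean [573.9 307.9] zmax 0.132
  pin 0.93 [0.5752 0.307  0.0579]
```

View pics/w20.png

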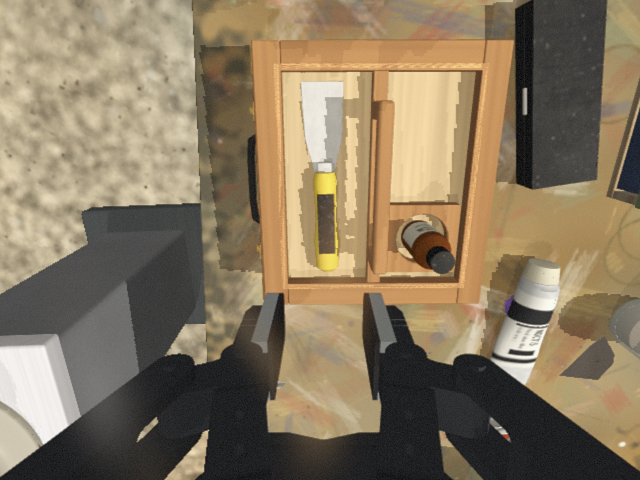

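```bash
python3 -m jog '[[0,0,0,-5,-3,-1,160],[0,0,0,-5,-3,-1,160],[0,0,0,-5,-3,0,160],[0,0,0,-5,-1,0,160],[0,0,0,0,0,0,160],[0,0,0,0,0,0,160]]'; python3 - <<'E'
from h import *
d=cam('top','top9'); P=cloud(d); d2=cam('side','side9')
c=np.array([.534,.352]); q=P[(abs(P[:,:,0]-c[0])<.12)&(abs(P[:,:,1]-c[1])<.13)]
a=np.radians(-2.1); u=(q[:,:2]-c)@np.array([[np.cos(a),-np.sin(a)],[np.sin(a),np.cos(a)]])
k=((abs(u[:,0])>.086)|(abs(u[:,1])>.097))&(abs(u[:,0])<.099)&(abs(u[:,1])<.111)&(q[:,2]>.06)&(q[:,2]<.085)
A=np.c_[u[k],np.ones(k.sum())]; cc=np.linalg.lstsq(A,q[k,2],rcond=None)[0]; print('tilt',np.degrees(cc[:2]),'z',cc[2],k.sum())
for l in ['studio_tube_a','tall_bottle','small_bottle','palette_scraper','lift_tray']:
    print(l,[(round(x['conf'],2),toW(d,x['point']).round(3)) for x in finder.pinpoint('top',l)[:2]])
c1=cv2.resize(d['img'][180:320,90:350],None,fx=3,fy=3,interpolation=cv2.INTER_CUBIC); cv2.imwrite('pics/c9.png',c1[:,:,::-1])
c2=cv2.resize(d2['img'][130:300,200:450],None,fx=3,fy=3,interpolation=cv2.INTER_CUBIC); cv2.imwrite('pics/c9s.png',c2[:,:,::-1])
E
```

```text
clock: 45.95
tool_pos: [0.391, 0.158, 0.2675]
tool_rot: [-178.9, 0.4, 87.9]
force: [0.1, 0.7, 0.3]
opening: 0.0314
tilt [-0.01711975 -0.01396911] z 0.07280932176471214 1411
studio_tube_a [(0.75, array([ 0.719,  0.161, -0.004])), (0.62, array([ 0.504, -0.452,  0.002]))]
tall_bottle [(0.74, array([ 0.705, -0.064, -0.001]))]
small_bottle [(0.69, array([0.575, 0.302, 0.06 ]))]
palette_scraper []
lift_tray [(0.68, array([0.536, 0.352, 0.053]))]
```

View pics/c9s.png

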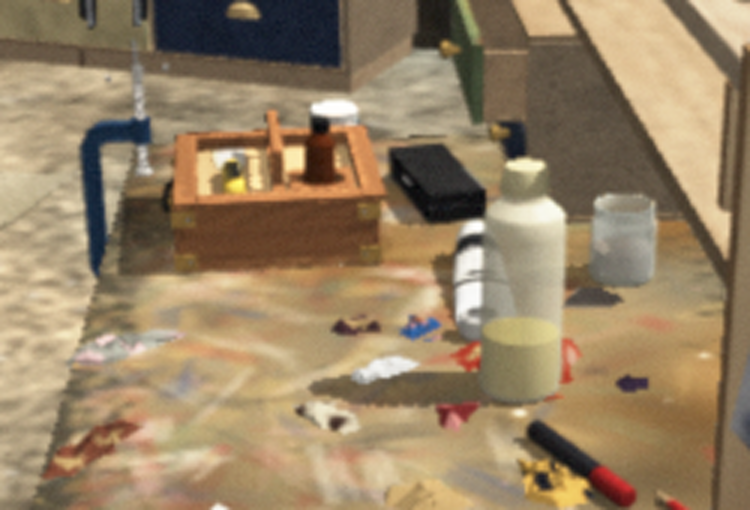

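View pics/c9.png

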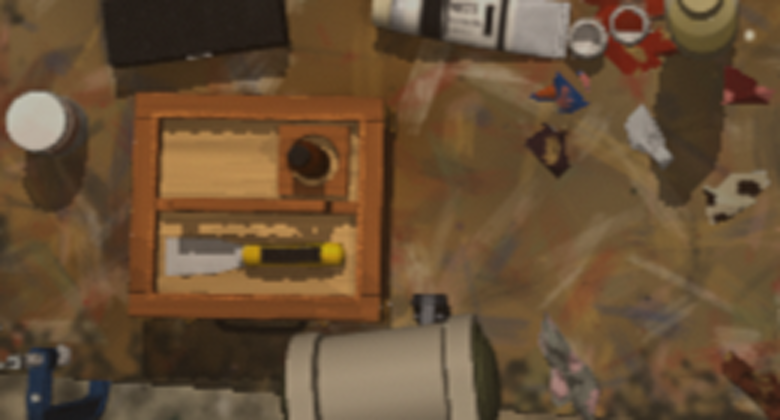

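The top and side views show the tray level on the rim, the bottle upright in the well, and the scraper flat in the long half. The arm is clear and the look-alikes haven't moved.

```bash
python3 -c "
from plant import ctrl
print(ctrl.job_done(), ctrl.read_state()['clock'])"
```

```text
the job is handed in; nothing more can be done
the job is handed in; nothing more can be done
```

The painting box is packed as asked and handed in at about 46 s of the 136 s allowed. The order was small tube in the short bay, medium tube in the long bay, tray onto the rim, bottle in the well, then scraper along the long half.

My last checks:
- **Tubes:** before the tray went on, both lay flat inside their bays. They are now covered and were not seen again.
- **Tray:** it is level to within 0.02°, with its rim at z = 72.8 mm (73 mm expected). It is seated.
- **Bottle:** it stands upright in the well, with its top at 132 mm as expected.
- **Scraper:** it lies flat in the long half, with its handle toward −y. The last top-camera lookup did not find it, but both that picture and the wrist camera show it in place.
- **Look-alikes:** the two studio tubes and the tall bottle are where they were, within the detector's accuracy.
- **Arm:** it is clear of everything, and no force reading between moves was above 6 N.

The finder networks placed the box 2–4 mm away from where my depth fit did. I used the depth fit, and the tray went in without contact.

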